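# Pack the gel polish caddy

### The job

Put the four square gel polish bottles with grey caps into the white caddy, each in the compartment whose floor liner has the colour of its bottle. Set them down gently, standing upright on the liner, and let go. Leave the two round varnish bottles with black caps standing where they are.

Things in the scene. Friction and masses are not known exactly. Their poses are not given: they have to be found in the camera images.
- gel_red: Loose gel polish bottle, upright on the table: SQUARE red body 34 x 34 mm, 42 mm high, small red shoulder to 47 mm, then a round GREY cap 19 mm in diameter from 47 to 84 mm (top) with a red dot on it. 40 to 85 g, weight mostly in the body. Easily picked by the cap from above. Origin: centre of the underside; z to the cap, x and y square to the sides.
- gel_yellow: Loose gel polish bottle, upright on the table: SQUARE yellow body 34 x 34 mm, 42 mm high, small yellow shoulder to 47 mm, then a round GREY cap 19 mm in diameter from 47 to 84 mm (top) with a yellow dot on it. 40 to 85 g, weight mostly in the body. Easily picked by the cap from above. Origin: centre of the underside; z to the cap, x and y square to the sides.
- gel_blue: Loose gel polish bottle, upright on the table: SQUARE blue body 34 x 34 mm, 42 mm high, small blue shoulder to 47 mm, then a round GREY cap 19 mm in diameter from 47 to 84 mm (top) with a blue dot on it. 40 to 85 g, weight mostly in the body. Easily picked by the cap from above. Origin: centre of the underside; z to the cap, x and y square to the sides.
- gel_green: Loose gel polish bottle, upright on the table: SQUARE green body 34 x 34 mm, 42 mm high, small green shoulder to 47 mm, then a round GREY cap 19 mm in diameter from 47 to 84 mm (top) with a green dot on it. 40 to 85 g, weight mostly in the body. Easily picked by the cap from above. Origin: centre of the underside; z to the cap, x and y square to the sides.
- liner_red: Red liner 62 x 62 x 3 mm, floor of one compartment of the fixed white caddy (140 x 140 mm, 40 mm high; 2 x 2 compartments 64 mm square inside, centres 68 mm apart, walls 4 mm thick, tops 40 mm over the table; which colour lies where varies). Origin: centre of its underside, 4 mm over the table; a bottle on it stands 7 mm over the table. x, y along the walls.
- liner_yellow: Yellow liner 62 x 62 x 3 mm, floor of one compartment of the fixed white caddy (140 x 140 mm, 40 mm high; 2 x 2 compartments 64 mm square inside, centres 68 mm apart, walls 4 mm thick, tops 40 mm over the table; which colour lies where varies). Origin: centre of its underside, 4 mm over the table; a bottle on it stands 7 mm over the table. x, y along the walls.
- liner_blue: Blue liner 62 x 62 x 3 mm, floor of one compartment of the fixed white caddy (140 x 140 mm, 40 mm high; 2 x 2 compartments 64 mm square inside, centres 68 mm apart, walls 4 mm thick, tops 40 mm over the table; which colour lies where varies). Origin: centre of its underside, 4 mm over the table; a bottle on it stands 7 mm over the table. x, y along the walls.
- liner_green: Green liner 62 x 62 x 3 mm, floor of one compartment of the fixed white caddy (140 x 140 mm, 40 mm high; 2 x 2 compartments 64 mm square inside, centres 68 mm apart, walls 4 mm thick, tops 40 mm over the table; which colour lies where varies). Origin: centre of its underside, 4 mm over the table; a bottle on it stands 7 mm over the table. x, y along the walls.
- varnish_red: Look-alike that does not belong in the caddy: ordinary varnish bottle, loose, upright, with a ROUND red body 36 mm in diameter and 42 mm high and a BLACK round cap 19 mm in diameter, 84 mm tall in all, about 60 g. Origin: centre of the underside; z up.
- varnish_blue: Look-alike that does not belong in the caddy: ordinary varnish bottle, loose, upright, with a ROUND blue body 36 mm in diameter and 42 mm high and a BLACK round cap 19 mm in diameter, 84 mm tall in all, about 60 g. Origin: centre of the underside; z up.
There are look-alikes about, which are no part of the job. There is more than one size of the gel_green; the job needs the larger.

How it is judged (in metres and radians):
At the end, for the whole second after the job is handed in: Each gel bottle stands upright (within 0.15 rad) on the liner of its colour: origin within 26 mm horizontally of the liner's centre and less than 8 mm above its underside, released, slower than 0.02 m/s; both varnish bottles upright and within 15 mm of where they began (horizontal distance between gel_red and liner_red below 0.026 m and z of gel_red in the frame of liner_red below 0.008 m and angle between each of gel_red, gel_yellow, gel_blue, gel_green, varnish_red, varnish_blue's own z axis and vertical below 0.15 rad and linear speed of each of gel_red, gel_yellow, gel_blue, gel_green below 0.02 m/s and contact force between the fingers and gel_red below 0.05 N and horizontal distance between gel_yellow and liner_yellow below 0.026 m and z of gel_yellow in the frame of liner_yellow below 0.008 m and contact force between the fingers and gel_yellow below 0.05 N and horizontal distance between gel_blue and liner_blue below 0.026 m and z of gel_blue in the frame of liner_blue below 0.008 m and contact force between the fingers and gel_blue below 0.05 N and horizontal distance between gel_green and liner_green below 0.026 m and z of gel_green in the frame of liner_green below 0.008 m and contact force between the fingers and gel_green below 0.05 N and distance of each of varnish_red, varnish_blue from where it was at the start of the episode below 0.015 m); the robot touches nothing.
It fails at once if a gel bottle is dropped (falls free faster than 0.7 m/s, about 25 mm of fall) ((linear speed of gel_red above 0.7 m/s and contact force between anything else and gel_red below 0.05 N) or (linear speed of gel_yellow above 0.7 m/s and contact force between anything else and gel_yellow below 0.05 N) or (linear speed of gel_blue above 0.7 m/s and contact force between anything else and gel_blue below 0.05 N) or (linear speed of gel_green above 0.7 m/s and contact force between anything else and gel_green below 0.05 N)).
It fails at once if a round varnish bottle is moved by more than 15 mm (distance of any of varnish_red, varnish_blue from where it was at the start of the episode above 0.015 m).
It also fails if it takes over 102 s, if anything falls off the work surface, if the arm or the gripper's body presses on something with over 40 N, if the wrist force passes 120 N, or if a joint passes its speed limit or range.

### The arm

A 6-joint arm with a two-finger parallel gripper is mounted at the origin on the work surface. World frame = base frame: x ahead of the robot, y to its left, z up, the work surface at z = 0. Lengths are in m, angles in degrees, forces in N, time in s.
With the tool pointing down it reaches from about 0.275 to 0.825 m from the base axis. Payload 5.2 kg.
Tool frame: the origin (TCP) lies on the mounting face of the last link; the fingertips stand ahead of it and the grasp point (between the pads) lies 167 mm ahead of it (r.nose_length is the x of the fingertips in the tool frame, in m); x points along the fingers, y is the direction in which the jaws open and shut, and the axes are right-handed (so a half turn about x gives the same grasp; the last joint's range is limited). The gripper opens to 93 mm and grips with 3 to 60 N. Pads are 15 mm wide; open, the fingers measure 128 mm over their backs; the gripper's body (75 mm by 188 mm) begins 65 mm behind the grasp point.
Start: joints at [64.985, 14.817, 87.949, -0, 77.235, -11.62], TCP at [0.127, 0.535, 0.405] pointing down, gripper open.
Joint ranges: [-179.93, 179.93], [-52.35, 119.4], [10.71, 147.94], [-69.91, 249.91], [12.55, 155.21], [-178.61, 178.61]. Speed limits (degrees/s): [147.25, 147.25, 180, 180, 180, 180].

### API

Orientations are given as [roll, pitch, yaw] about the fixed x, y, z axes, in that order (R = Rz(yaw) Ry(pitch) Rx(roll)).
In Python, from cell import r gives the robot as it stands.
- The arm moves only by the tool arm_command, never from a script. Its argument "commands" is a list of rows, each a list of 3 entries, a list of its own where there are three numbers: the shift along the tool's x, y, z in m, then the turn, a rotation vector about the tool's x, y, z in degrees, then the closure, from 0 (fully open) to 1 (shut). A call has 1 to 20 rows; each row shifts and turns the pose as measured when the row begins, along the tool's axes as they then stand; what a row does not reach is not made up. A row lasts 1/8 s, in which the tool goes at most 62.5 mm and 10.7 degrees, less where a joint would pass 70% of its speed; a pose out of reach is approached as far as the arm can. A call is refused whole if a number of a shift passes 0.0625 or a number of a turn 10.7, either way. A call with a gripper value outside its range is refused whole. The fingers move at their own pace and stop on an object; the grip force is fixed at half the most. Time passes only in rows, so rows that do not move let the fingers close. It gives the time, the measured TCP pose, the force and the opening at its end, in the units of the state.
- r.read_state(): the state, without advancing time (a new reading comes with each control period).
- r.grab_frame(name): name is "side" or "top" or "wrist"; returns the picture (480x640x3 uint8, red, green, blue); there is no depth.
- r.get_calibration(name): a dict with "intrinsics" (3x3 intrinsics, pixels), "world_from_camera" (4x4, takes a point from camera to world coordinates). Camera axes: x right, y down, z forward; pixel columns grow to the right and rows downward; lengths in m; the calibration is good to about 2 mm. A picture is of the moment at which its call begins: read the wrist's pose just before it. get_calibration takes no time and is no camera call; for the wrist camera it gives the pose at the moment of the call.
- r.job_done(): hands the job in, once; it reports no verdict.
The state is a dict: "time": time; "joints": joint angles; "dq": joint speeds; "joint_efforts": joint torques, N m; "position": TCP position; "tcp_rot": TCP orientation; "ft_force": force on the tool from outside, world axes, zero at the start; "ft_torque": the same for the moment, N m; "grip_width": finger opening in m.
Only numpy, scipy, OpenCV 4.12 (cv2) and the standard library are available. Lean on these libraries where they do the work, as an engineer would, in place of code of your own. Each camera call takes 0.05 s, during which the arm holds its last target.

## Working session

There is one attempt and no reset: what is moved stays moved. The work goes in short steps, Python scripts to look and compute and a tool call to move; the robot and the scene stay as the last step left them, time stands still between calls to the robot, and variables do not carry over. Pictures are saved under pics/ and viewed, and the job is handed in when it is done.

Besides the shell and the picture viewer there is one more tool, called after ">>>" as name(argument=value, ...) on one line, values as JSON. arm_command: Moves the arm, as the interface text tells. Its arguments: {"type":"object","properties":{"commands":{"type":"array"}},"required":["commands"]}

```bash
mkdir -p pics; python3 - <<'E'
from cell import r
import cv2
print(r.read_state()); print(r.nose_length)
for n in ["side","top","wrist"]:
    im=r.grab_frame(n); cv2.imwrite(f"pics/{n}0.png",im[:,:,::-1]); c=r.get_calibration(n); print(n,c)
E
```

```text
{'time': 0.0, 'joints': array([ 6.49835187e+01,  1.48585978e+01,  8.80116948e+01, -1.06915694e-03,
        7.72336212e+01, -1.16193226e+01]), 'dq': array([-0.09567403,  0.05538934,  0.10664389,  0.06481053, -0.0581201 ,
       -0.0344855 ]), 'joint_efforts': array([ 8.07413944e-04, -4.37320197e+01, -2.84000444e+01,  7.17955688e-02,
        4.11927758e-02, -1.54876657e-04]), 'position': array([0.12731851, 0.53483624, 0.40391929]), 'tcp_rot': array([-101.04464279,   89.8960809 , -114.44156422]), 'ft_force': array([0.16398422, 0.41222269, 0.66202462]), 'ft_torque': array([-0.02873755, -0.03781978,  0.02912176]), 'grip_width': 0.09315764454700214}
0.1861
side {'intrinsics': array([[452.30658266,   0.        , 324.96917079],
       [  0.        , 452.30658266, 240.47592803],
       [  0.        ,   0.        ,   1.        ]]), 'world_from_camera': array([[ 0.76427023, -0.33065892,  0.55367472,  0.08815811],
       [-0.64474863, -0.41013769,  0.64504751, -0.5616889 ],
       [ 0.01379216, -0.84997162, -0.52664791,  0.47053931],
       [ 0.        ,  0.        ,  0.        ,  1.        ]])}
[... 184 characters left out ...]
om_camera': array([[ 0.0097411 , -0.97995628,  0.19897437,  0.39106076],
       [-0.99993087, -0.00823578,  0.00839166, -0.01803319],
       [-0.00658475, -0.19904236, -0.97996877,  0.89546092],
       [ 0.        ,  0.        ,  0.        ,  1.        ]])}
wrist {'intrinsics': array([[364.05073439,   0.        , 324.21938187],
       [  0.        , 364.05073439, 244.6982944 ],
       [  0.        ,   0.        ,   1.        ]]), 'world_from_camera': array([[ 0.2309297 ,  0.92923664,  0.28842805,  0.046285  ],
       [ 0.97296975, -0.22019649, -0.06959438,  0.55418815],
       [-0.00115881,  0.29670317, -0.95496905,  0.38555433],
       [ 0.        ,  0.        ,  0.        ,  1.        ]])}
```

View pics/top0.png

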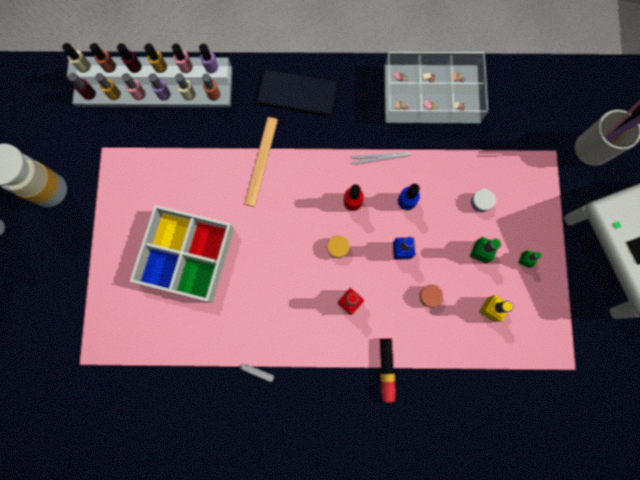

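View pics/side0.png

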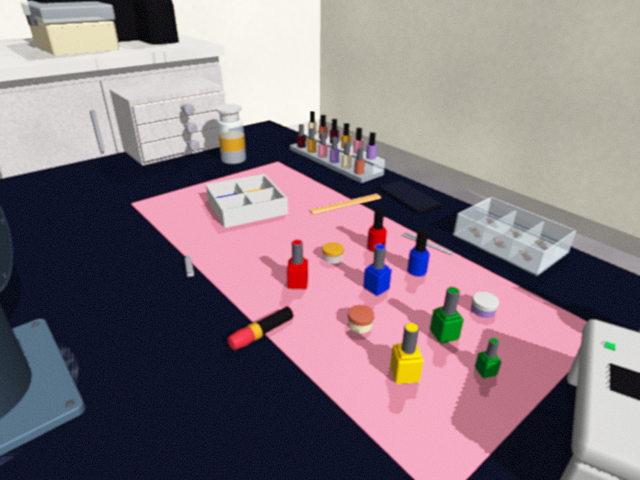

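View pics/wrist0.png

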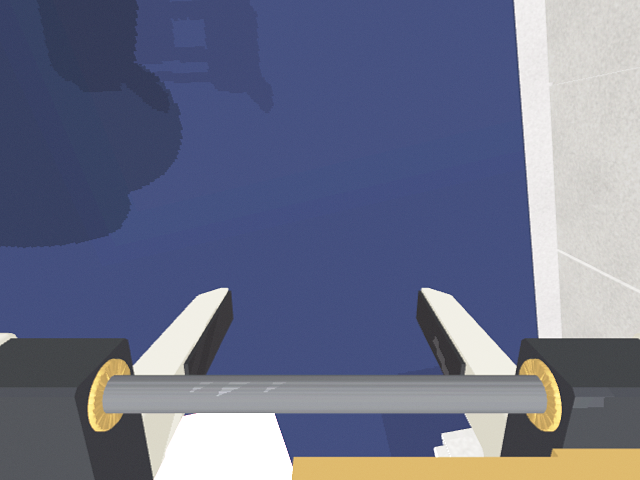

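```bash
cat > h.py <<'E'
import numpy as np
def ray(cal,uv):
    K=cal["intrinsics"];T=cal["world_from_camera"]
    d=T[:3,:3]@np.linalg.inv(K)@np.array([uv[0],uv[1],1.]); return T[:3,3],d
def onz(cal,uv,z):
    o,d=ray(cal,uv); return o+d*(z-o[2])/d[2]
def proj(cal,p):
    T=np.linalg.inv(cal["world_from_camera"]); q=T[:3,:3]@np.asarray(p)+T[:3,3]; q=cal["intrinsics"]@q; return q[:2]/q[2]
E
python3 - <<'E'
import cv2,numpy as np
from cell import r
from h import *
im=cv2.imread("pics/top0.png"); s=cv2.imread("pics/side0.png")
a=cv2.resize(im[170:330,325:560],None,fx=3.4,fy=3.4,interpolation=cv2.INTER_NEAREST)
cv2.imwrite("pics/crop_top.png",a)
b=cv2.resize(s[200:400,270:520],None,fx=3,fy=3,interpolation=cv2.INTER_NEAREST)
cv2.imwrite("pics/crop_side.png",b)
hsv=cv2.cvtColor(im,cv2.COLOR_BGR2HSV)
R={"red":[(0,6),(174,180)],"yellow":[(22,33)],"blue":[(110,125)],"green":[(50,75)]}
c=r.get_calibration("top")
for k,v in R.items():
    m=np.zeros(im.shape[:2],np.uint8)
    for lo,hi in v: m|=cv2.inRange(hsv,(lo,180,60),(hi,255,255))
    n,l,st,ce=cv2.connectedComponentsWithStats(m)
    for i in range(1,n):
        if st[i,4]>20 and 130<ce[i,1]<330: print(k,st[i],ce[i].round(1),"z7mm",onz(c,ce[i],.007).round(4))
E
```

```text
red [344 189  19  21 246] [352.9 200.5] z7mm [ 0.6435 -0.0666  0.007 ]
red [190 223  35  36 854] [206.7 240.4] z7mm [0.5663 0.1987 0.007 ]
red [339 289  24  25 313] [350.3 301. ] z7mm [ 0.4593 -0.0615  0.007 ]
yellow [154 214  35  36 859] [170.8 231.3] z7mm [0.5826 0.2652 0.007 ]
yellow [481 296  25  25 345] [492.7 308.8] z7mm [ 0.4479 -0.3118  0.007 ]
yellow [503 302   9   9  64] [507. 306.] z7mm [ 0.4532 -0.3373  0.007 ]
blue [399 188  20  21 225] [407.3 199.7] z7mm [ 0.6458 -0.1666  0.007 ]
blue [394 239  20  19 237] [401.8 249.8] z7mm [ 0.552  -0.1544  0.007 ]
blue [405 238   8   8  53] [408.8 241.5] z7mm [ 0.5674 -0.1675  0.007 ]
blue [142 250  35  37 886] [159.3 267.9] z7mm [0.5153 0.2811 0.007 ]
green [476 239  19  21 182] [483.8 249.9] z7mm [ 0.553  -0.3019  0.007 ]
green [492 240   7   7  39] [495.1 243.1] z7mm [ 0.5657 -0.323   0.007 ]
green [523 251  13  15  81] [528.4 258.5] z7mm [ 0.5381 -0.3808  0.007 ]
green [179 259  35  37 882] [195.7 277.1] z7mm [0.4993 0.2147 0.007 ]
```

View pics/crop_top.png

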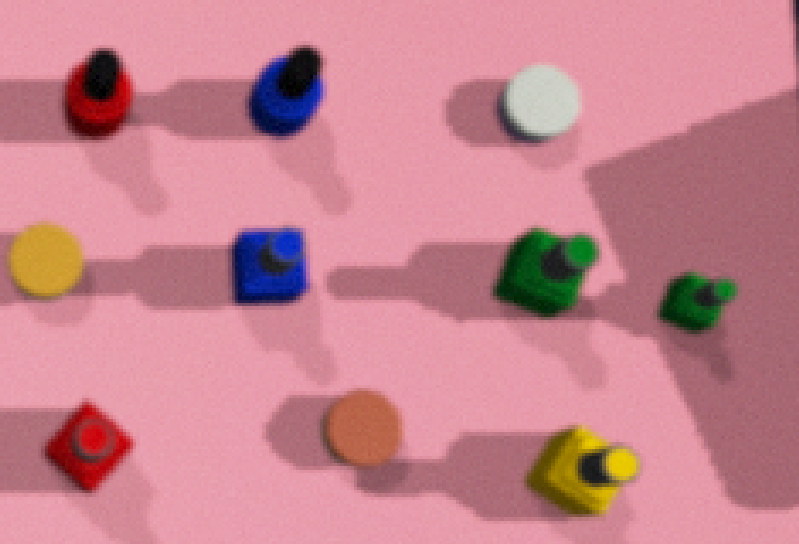

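View pics/crop_side.png

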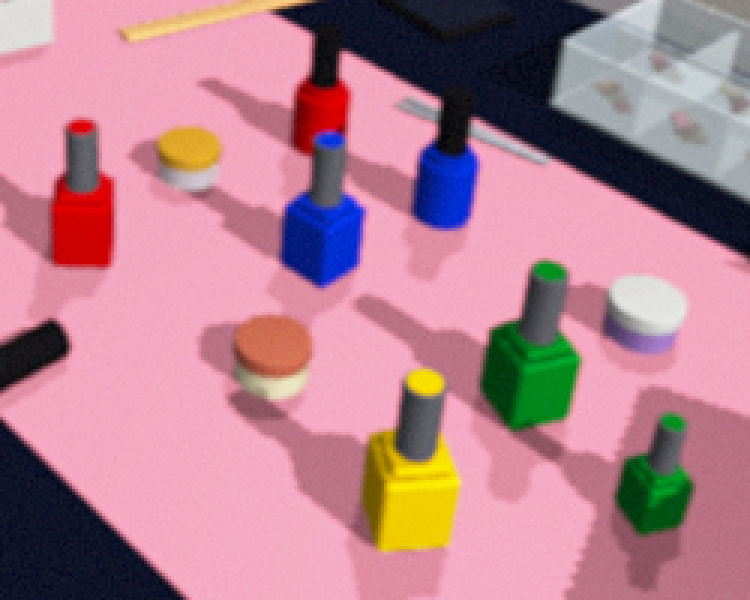

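```bash
cat >> h.py <<'E'
from scipy.spatial.transform import Rotation as Ro
def Rt(s): return Ro.from_euler("xyz",s["tcp_rot"],degrees=True)
def st(s):
    print("t",round(s["time"],2),"p",s["position"].round(4),"w",round(s["grip_width"],4),"f",s["ft_force"].round(1)); print(Rt(s).as_matrix().round(3)); print("j",s["joints"].round(1))
def delta(s,tgt,yvec=None):
    R=Rt(s); d=R.inv().apply(np.array(tgt)-s["position"]); out=[d.round(4)]
    if yvec is not None:
        y=np.array(yvec,float); x=np.array([0,0,-1.]); Rg=Ro.from_matrix(np.array([x,y,np.cross(x,y)]).T)
        out.append((R.inv()*Rg).as_rotvec(degrees=True).round(2))
    return out
E
python3 - <<'E'
import cv2,numpy as np
from cell import r
from h import *
s=r.read_state(); st(s)
ct,cs=r.get_calibration("top"),r.get_calibration("side")
P={"yellow":((507,306),(270+425/3,200+382/3)),"blue":((408.8,241.5),(270+329/3,200+140/3)),"green":((495.1,243.1),(270+549/3,200+271/3)),"red":((352.1,298.8),(270+82/3,200+127/3))}
for k,(a,b) in P.items(): print(k,onz(ct,a,.084).round(4),onz(cs,b,.084).round(4))
for y in ([1,0,0],[-1,0,0],[0,1,0],[0,-1,0]): print(y,delta(s,[.45,-.3,.4],y))
E
```

```text
t 0.15 p [0.1273 0.5349 0.4041] w 0.0934 f [ 0.2 -0.7 -0.3]
[[-0.001  0.232  0.973]
 [-0.001  0.973 -0.232]
 [-1.    -0.001 -0.   ]]
j [ 65.   14.8  88.   -0.   77.2 -11.6]
yellow [ 0.4477 -0.3095  0.084 ] [ 0.4463 -0.3127  0.084 ]
blue [ 0.5521 -0.1544  0.084 ] [ 0.5503 -0.1572  0.084 ]
green [ 0.5506 -0.2965  0.084 ] [ 0.5481 -0.3     0.084 ]
red [ 0.4569 -0.0606  0.084 ] [ 0.4562 -0.0647  0.084 ]
[1, 0, 0] [array([ 0.005 , -0.7374,  0.5073]), array([7.66e+01, 4.00e-02, 8.00e-02])]
[-1, 0, 0] [array([ 0.005 , -0.7374,  0.5073]), array([-1.034e+02, -8.000e-02,  4.000e-02])]
[0, 1, 0] [array([ 0.005 , -0.7374,  0.5073]), array([-13.4 ,  -0.02,   0.08])]
[0, -1, 0] [array([ 0.005 , -0.7374,  0.5073]), array([1.666e+02, 1.100e-01, 3.000e-02])]
```

>>> arm_command(commands=[[[0, 0, 0], [-6.7, 0, 0], 0.5], [[0, 0, 0], [-6.7, 0, 0], 0.5], [[0.003, -0.043, 0.0236], [0, 0, 0], 0.5], [[0.003, -0.043, 0.0236], [0, 0, 0], 0.5], [[0.003, -0.043, 0.0236], [0, 0, 0], 0.5], [[0.003, -0.043, 0.0236], [0, 0, 0], 0.5], [[0.003, -0.043, 0.0236], [0, 0, 0], 0.5], [[0.003, -0.043, 0.0236], [0, 0, 0], 0.5], [[0.003, -0.043, 0.0236], [0, 0, 0], 0.5], [[0.003, -0.043, 0.0236], [0, 0, 0], 0.5], [[0.003, -0.043, 0.0236], [0, 0, 0], 0.5], [[0.003, -0.043, 0.0236], [0, 0, 0], 0.5], [[0.003, -0.043, 0.0236], [0, 0, 0], 0.5], [[0.003, -0.043, 0.0236], [0, 0, 0], 0.5], [[0.003, -0.043, 0.0236], [0, 0, 0], 0.5], [[0.003, -0.043, 0.0236], [0, 0, 0], 0.5]])

```text
time: 2.15
position: [0.4705, -0.0807, 0.3601]
tcp_rot: [-58.6, 89.9, -57.8]
ft_force: [-0.4, 0.6, 0.4]
grip_width: 0.0463
```

```bash
python3 - <<'E'
from cell import r
import cv2
from h import *
s=r.read_state(); st(s); c=r.get_calibration("wrist"); im=r.grab_frame("wrist"); cv2.imwrite("pics/w1.png",im[:,:,::-1]); np.save("w1.npy",c["world_from_camera"])
print(delta(s,[.4566,-.0626,.40],[0,1,0]), proj(c,[.4566,-.0626,.084]))
E
```

```text
t 2.15 p [ 0.4705 -0.0807  0.3601] w 0.0463 f [-0.4  0.6  0.4]
[[ 0.001 -0.014  1.   ]
 [-0.002  1.     0.014]
 [-1.    -0.002  0.001]]
j [-2.310e+01  9.400e+00  1.014e+02 -1.000e-01  6.900e+01 -1.139e+02]
[array([-0.0399,  0.0183, -0.0136]), array([0.79, 0.07, 0.11])] [349.76690068 230.66042547]
```

View pics/w1.png

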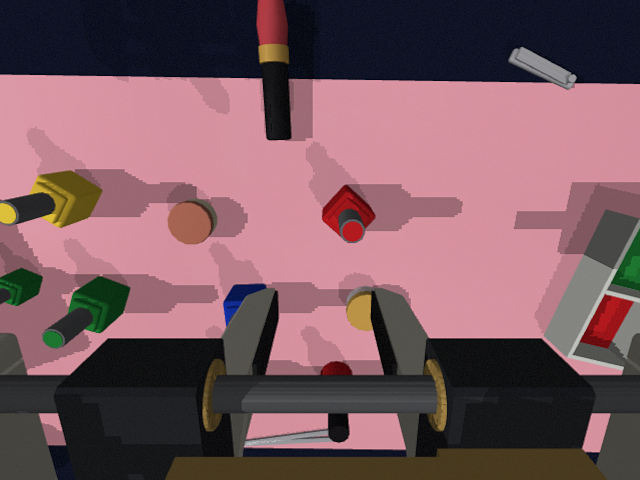

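```bash
python3 - <<'E'
from cell import r
from h import *
s=r.read_state(); st(s); c=r.get_calibration("wrist")
for n,p in dict(red=(352,231.5),yellow=(8,212),green=(54,339)).items(): print(n,onz(c,p,.084).round(4))
print(delta(s,[.4566,-.0618,.237],[0,1,0]))
E
```

```text
t 2.2 p [ 0.4733 -0.0854  0.3599] w 0.0465 f [ 4.2 -5.5  0.2]
[[ 0.004 -0.012  1.   ]
 [-0.006  1.     0.012]
 [-1.    -0.006  0.004]]
j [ -23.5    9.7  101.1   -0.2   68.8 -114.1]
red [ 0.4607 -0.0667  0.084 ]
yellow [ 0.4497 -0.3161  0.084 ]
green [ 0.5545 -0.3048  0.084 ]
[array([ 0.1227,  0.0245, -0.0169]), array([0.7 , 0.22, 0.35])]
```

>>> arm_command(commands=[[[0.02, 0.0125, -0.0085], [0.7, 0.2, 0.3], 0.5], [[0.02, 0.0125, -0.0085], [0, 0, 0], 0.5], [[0, 0, 0], [0, 0, 0], 0.5], [[0, 0, 0], [0, 0, 0], 0.5]])

```text
time: 2.7
position: [0.457, -0.0626, 0.3186]
tcp_rot: [-103.9, 89.9, -104.2]
ft_force: [-0.5, -0.8, 0.3]
grip_width: 0.0467
```

```bash
python3 - <<'E'
from cell import r
import cv2
from h import *
s=r.read_state(); st(s); c=r.get_calibration("wrist"); im=r.grab_frame("wrist"); cv2.imwrite("pics/w2.png",im[:,:,::-1])
print(delta(s,[.457,-.062,.237],[0,1,0]))
h=cv2.cvtColor(im,cv2.COLOR_RGB2HSV);m=cv2.inRange(h,(0,150,150),(8,255,255))|cv2.inRange(h,(172,150,150),(180,255,255))
n,l,S,C=cv2.connectedComponentsWithStats(m)
for i in range(1,n):
  if S[i,4]>50:print(S[i],C[i].round(1),onz(c,C[i],.084).round(4))
E
```

```text
t 2.7 p [ 0.457  -0.0626  0.3186] w 0.0467 f [-0.5 -0.8  0.3]
[[-0.     0.005  1.   ]
 [-0.001  1.    -0.005]
 [-1.    -0.001 -0.   ]]
j [-2.170e+01  1.040e+01  1.068e+02 -1.000e-01  6.280e+01 -1.114e+02]
[array([0.0816, 0.0007, 0.    ]), array([-0.27, -0.01,  0.05])]
[216   1  20  55 935] [225.7  27.3] [ 0.3213 -0.1137  0.084 ]
[297 220  40  44 578] [314.5 240.3] [ 0.4379 -0.0686  0.084 ]
[316 259  23  22 410] [326.9 269.3] [ 0.4572 -0.0609  0.084 ]
[601 328  39  44 730] [619.3 350.5] [0.5172 0.1386 0.084 ]
[302 431  33  26 275] [313.4 440.8] [ 0.594  -0.0712  0.084 ]
```

View pics/w2.png

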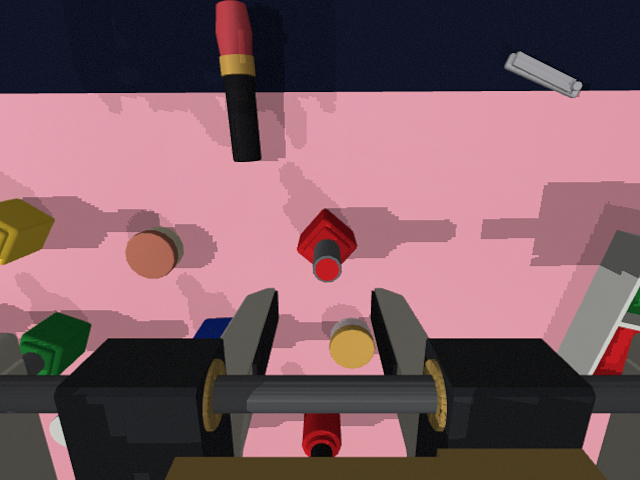

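>>> arm_command(commands=[[[0.03, 0.001, 0], [0, 0, 0], 0.5], [[0.03, 0, 0], [0, 0, 0], 0.5], [[0.015, 0, 0], [0, 0, 0], 0.5], [[0.006, 0, 0], [0, 0, 0], 0.5], [[0, 0, 0], [0, 0, 0], 0.9], [[0, 0, 0], [0, 0, 0], 0.9], [[0, 0, 0], [0, 0, 0], 0.9], [[0, 0, 0], [0, 0, 0], 0.9]])

```text
time: 3.75
position: [0.4615, -0.0637, 0.2421]
tcp_rot: [-25.7, 89.1, -26.0]
ft_force: [0.7, 0.2, -0.0]
grip_width: 0.0186
```

```bash
python3 - <<'E'
from cell import r
import cv2
from h import *
s=r.read_state(); st(s); im=r.grab_frame("wrist"); cv2.imwrite("pics/w3.png",im[:,:,::-1])
E
```

```text
t 3.75 p [ 0.4615 -0.0637  0.2421] w 0.0186 f [ 0.7  0.2 -0. ]
[[ 0.014  0.004  1.   ]
 [-0.007  1.    -0.004]
 [-1.    -0.007  0.014]]
j [-2.160e+01  1.660e+01  1.117e+02 -1.000e-01  5.090e+01 -1.113e+02]
```

View pics/w3.png

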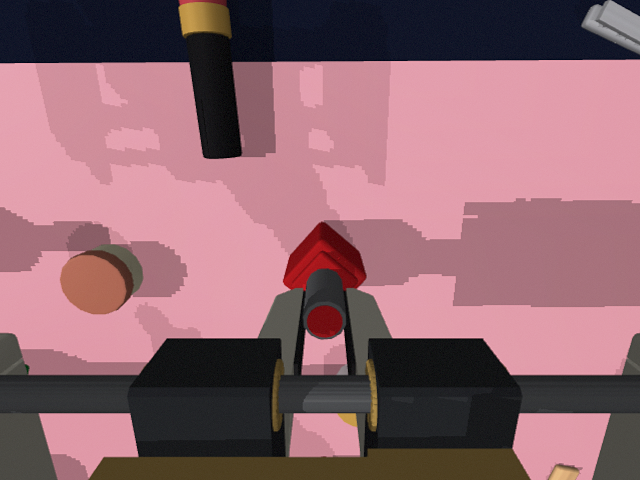

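>>> arm_command(commands=[[[0, 0, 0], [0, 0, 0], 0.5], [[0, 0, 0], [0, 0, 0], 0.5], [[0, 0, 0], [0, 0, 0], 0.5]])

```text
time: 4.18
position: [0.4615, -0.0637, 0.2423]
tcp_rot: [-25.6, 89.1, -25.8]
ft_force: [-0.7, -0.0, 0.3]
grip_width: 0.0431
```

```bash
python3 - <<'E'
from cell import r
from h import *
s=r.read_state(); st(s); print(delta(s,[.457,-.062,.240],[0,1,0]))
E
```

```text
t 4.17 p [ 0.4615 -0.0637  0.2423] w 0.0431 f [-0.7 -0.   0.3]
[[ 0.014  0.004  1.   ]
 [-0.007  1.    -0.004]
 [-1.    -0.007  0.014]]
j [-2.160e+01  1.660e+01  1.116e+02 -1.000e-01  5.090e+01 -1.113e+02]
[array([ 0.0022,  0.0017, -0.0046]), array([-0.23,  0.8 ,  0.38])]
```

>>> arm_command(commands=[[[0.002, 0.0017, -0.0045], [-0.2, 0.8, 0.4], 0.5], [[0, 0, 0], [0, 0, 0], 0.5]])

```text
time: 4.42
position: [0.4567, -0.0618, 0.24]
tcp_rot: [147.2, 89.9, 147.2]
ft_force: [-0.3, -1.4, -1.0]
grip_width: 0.0464
```

```bash
python3 - <<'E'
from cell import r
from h import *
s=r.read_state(); st(s); print(delta(s,[.457,-.062,.240],[0,1,0]))
E
```

```text
t 4.42 p [ 0.4567 -0.0618  0.24  ] w 0.0464 f [-0.3 -1.4 -1. ]
[[-0.001  0.     1.   ]
 [ 0.001  1.    -0.   ]
 [-1.     0.001 -0.001]]
j [ -21.6   16.6  112.1    0.    51.4 -111.6]
[array([-0.    , -0.0002,  0.0003]), array([-0.02, -0.08, -0.05])]
```

>>> arm_command(commands=[[[0, 0, 0], [0, 0, 0], 0.9], [[0, 0, 0], [0, 0, 0], 0.9], [[0, 0, 0], [0, 0, 0], 0.9], [[0, 0, 0], [0, 0, 0], 0.9], [[-0.01, 0, 0], [0, 0, 0], 0.9], [[-0.015, 0, 0], [0, 0, 0], 0.9], [[-0.02, 0, 0], [0, 0, 0], 0.9], [[-0.02, 0, 0], [0, 0, 0], 0.9], [[-0.02, 0, 0], [0, 0, 0], 0.9], [[-0.015, 0, 0], [0, 0, 0], 0.9], [[-0.01, 0, 0], [0, 0, 0], 0.9], [[0, 0, 0], [0, 0, 0], 0.9]])

```text
time: 5.92
position: [0.4565, -0.0617, 0.3572]
tcp_rot: [34.6, 90.0, 34.6]
ft_force: [0.1, 0.5, -0.3]
grip_width: 0.0184
```

```bash
python3 - <<'E'
from cell import r
import cv2
from h import *
s=r.read_state(); st(s); im=r.grab_frame("wrist"); cv2.imwrite("pics/w4.png",im[:,:,::-1])
t=cv2.imread("pics/top0.png")
c=r.get_calibration("top")
a=cv2.resize(t[195:315,120:245],None,fx=5,fy=5,interpolation=cv2.INTER_CUBIC)
cv2.imwrite("pics/caddy.png",a)
E
```

```text
t 5.92 p [ 0.4565 -0.0617  0.3572] w 0.0184 f [ 0.1  0.5 -0.3]
[[ 0.  0.  1.]
 [ 0.  1. -0.]
 [-1.  0.  0.]]
j [ -21.6    7.9  103.8    0.    68.3 -111.6]
```

View pics/w4.png

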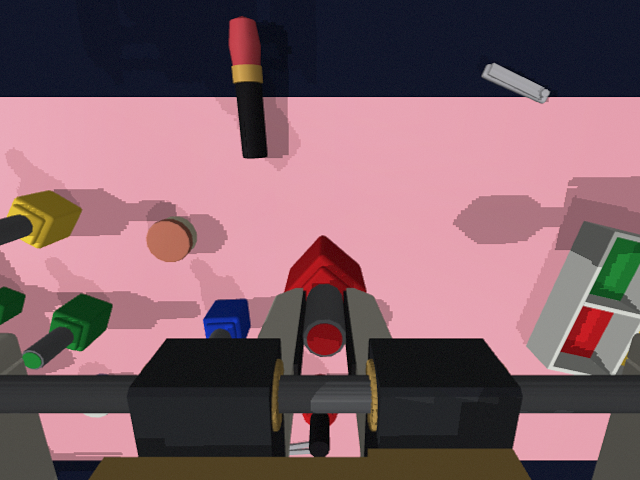

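View pics/caddy.png

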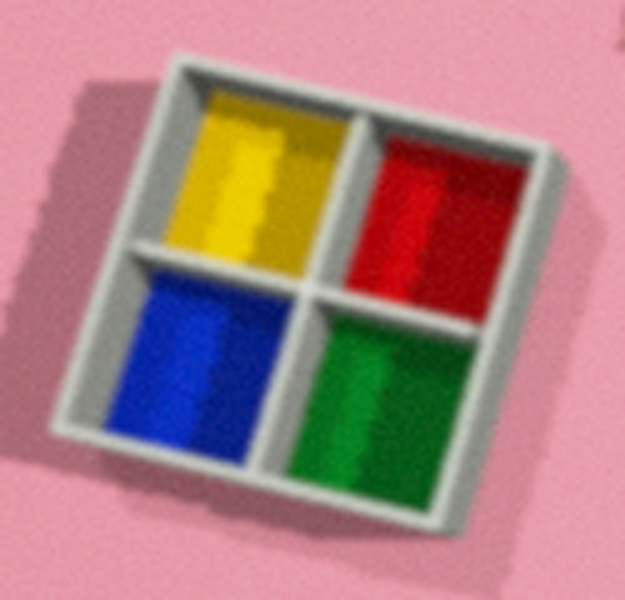

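```bash
python3 - <<'E'
from cell import r
from h import *
c=r.get_calibration("top")
f=lambda u,v: onz(c,(120+u/5-.4,195+v/5-.4),.04)[:2]
K=[f(*p) for p in [(180,55),(553,148),(438,528),(52,430)]]; X=f(308,290)
m=np.mean(K,0); print(np.round(K,4),X.round(4),m.round(4))
ex=((K[0]-K[3])+(K[1]-K[2])); ex/=np.linalg.norm(ex); ey=((K[0]-K[1])+(K[3]-K[2])); ey/=np.linalg.norm(ey); print(ex,ey,[np.linalg.norm(K[i]-K[(i+1)%4]).round(4) for i in range(4)])
o=(m+X)/2
L=dict(yellow=o+.034*ex+.034*ey,red=o+.034*ex-.034*ey,blue=o-.034*ex+.034*ey,green=o-.034*ex-.034*ey)
for k in L: print(k,L[k].round(4))
print(delta(r.read_state(),[*L["red"],.357],[0,1,0]))
E
```

```text
[[0.6219 0.285 ]
 [0.5892 0.151 ]
 [0.4559 0.1841]
 [0.4882 0.319 ]] [0.5378 0.2339] [0.5388 0.2348]
[ 0.96985837 -0.24366934] [0.2352367  0.97193811] [np.float64(0.138), np.float64(0.1374), np.float64(0.1387), np.float64(0.138)]
yellow [0.5793 0.2591]
red [0.5633 0.193 ]
blue [0.5133 0.2757]
green [0.4973 0.2096]
[array([-2.000e-04,  2.547e-01,  1.069e-01]), array([-0.01, -0.03, -0.03])]
```

>>> arm_command(commands=[[[0, 0.015, 0.006], [0, 0, 0], 0.9], [[0, 0.03, 0.0125], [0, 0, 0], 0.9], [[0, 0.04, 0.017], [0, 0, 0], 0.9], [[0, 0.045, 0.019], [0, 0, 0], 0.9], [[0, 0.045, 0.019], [0, 0, 0], 0.9], [[0, 0.035, 0.0145], [0, 0, 0], 0.9], [[0, 0.025, 0.0105], [0, 0, 0], 0.9], [[0, 0.01, 0.004], [0, 0, 0], 0.9], [[0, 0, 0], [0, 0, 0], 0.9], [[0, 0, 0], [0, 0, 0], 0.9]])

```text
time: 7.22
position: [0.5608, 0.1977, 0.3485]
tcp_rot: [172.4, 89.2, 172.3]
ft_force: [0.4, 0.5, 0.2]
grip_width: 0.018
```

```bash
python3 - <<'E'
from cell import r
import cv2
from h import *
s=r.read_state(); st(s); print(delta(s,[.563,.193,.248],[0,1,0]))
im=r.grab_frame("side"); cv2.imwrite("pics/s4.png",im[:,:,::-1])
E
```

```text
t 7.22 p [0.5608 0.1977 0.3485] w 0.018 f [0.4 0.5 0.2]
[[-0.014  0.001  1.   ]
 [ 0.002  1.    -0.001]
 [-1.     0.002 -0.014]]
j [  8.6  21.9  86.    0.2  72.9 -81.4]
[array([ 0.1005, -0.0049,  0.0037]), array([-0.07, -0.8 , -0.11])]
```

View pics/s4.png

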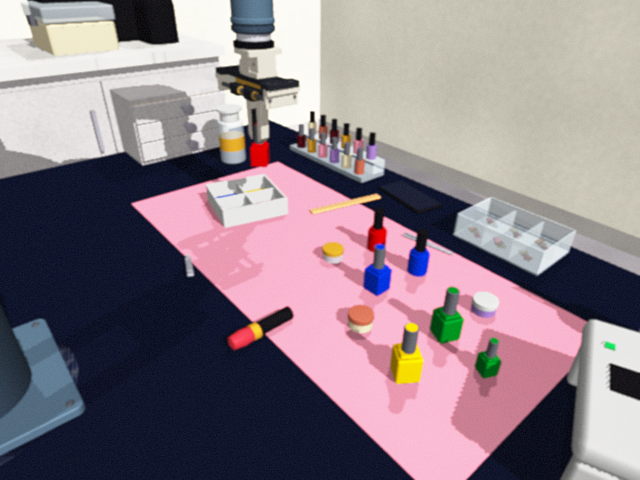

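>>> arm_command(commands=[[[0.01, -0.005, 0.0035], [0, -0.8, 0], 0.9], [[0.015, 0, 0], [0, 0, 0], 0.9], [[0.015, 0, 0], [0, 0, 0], 0.9], [[0.015, 0, 0], [0, 0, 0], 0.9], [[0.015, 0, 0], [0, 0, 0], 0.9], [[0.01, 0, 0], [0, 0, 0], 0.9], [[0.005, 0, 0], [0, 0, 0], 0.9], [[0, 0, 0], [0, 0, 0], 0.9]])

```text
time: 8.28
position: [0.5638, 0.19, 0.2564]
tcp_rot: [136.8, 89.9, 136.5]
ft_force: [0.5, 0.9, -1.2]
grip_width: 0.0185
```

```bash
python3 - <<'E'
from cell import r
from h import *
s=r.read_state(); st(s); print(delta(s,[.563,.193,.248],[0,1,0]))
E
```

```text
t 8.28 p [0.5638 0.19   0.2564] w 0.0185 f [ 0.5  0.9 -1.2]
[[-0.001  0.005  1.   ]
 [ 0.001  1.    -0.005]
 [-1.     0.001 -0.001]]
j [  7.9  27.   92.3   0.1  60.8 -81.9]
[array([ 0.0084,  0.003 , -0.0008]), array([-0.28, -0.08, -0.08])]
```

>>> arm_command(commands=[[[0.004, 0.003, -0.0008], [-0.3, 0, 0], 0.9], [[0.003, 0, 0], [0, 0, 0], 0.9], [[0.0015, 0, 0], [0, 0, 0], 0.9], [[0, 0, 0], [0, 0, 0], 0.9]])

```text
time: 8.78
position: [0.5634, 0.1935, 0.2488]
tcp_rot: [51.9, 89.9, 51.9]
ft_force: [0.2, 0.0, -1.2]
grip_width: 0.0184
```

```bash
python3 - <<'E'
from cell import r
from h import *
s=r.read_state(); st(s)
E
```

```text
t 8.78 p [0.5634 0.1935 0.2488] w 0.0184 f [ 0.2  0.  -1.2]
[[ 0.001 -0.001  1.   ]
 [ 0.002  1.     0.001]
 [-1.     0.002  0.001]]
j [  8.2  27.5  92.6   0.1  59.7 -81.9]
```

>>> arm_command(commands=[[[0.0015, 0, 0], [0, 0, 0], 0.9], [[0, 0, 0], [0, 0, 0], 0.9]])

```text
time: 9.02
position: [0.5635, 0.1935, 0.2474]
tcp_rot: [44.4, 89.9, 44.5]
ft_force: [-0.3, -0.4, -0.9]
grip_width: 0.0183
```

>>> arm_command(commands=[[[0, 0, 0], [0, 0, 0], 0.5], [[0, 0, 0], [0, 0, 0], 0.5], [[0, 0, 0], [0, 0, 0], 0.5], [[-0.01, 0, 0], [0, 0, 0], 0.5], [[-0.03, 0, 0], [0, 0, 0], 0.5], [[-0.04, 0, 0], [0, 0, 0], 0.5], [[-0.02, 0, 0], [0, 0, 0], 0.5], [[0, 0, 0], [0, 0, 0], 0.5]])

```text
time: 10.02
position: [0.5635, 0.1933, 0.3532]
tcp_rot: [28.8, 89.7, 28.9]
ft_force: [0.4, 0.2, -0.9]
grip_width: 0.0465
```

```bash
python3 - <<'E'
from cell import r
import cv2
from h import *
s=r.read_state(); st(s); print(delta(s,[.447,-.311,.36],[0,1,0]))
im=r.grab_frame("side"); cv2.imwrite("pics/s5.png",im[100:340,130:450,::-1].repeat(2,0).repeat(2,1))
E
```

```text
t 10.03 p [0.5635 0.1933 0.3532] w 0.0465 f [ 0.4  0.2 -0.9]
[[ 0.004 -0.001  1.   ]
 [ 0.002  1.     0.001]
 [-1.     0.002  0.004]]
j [  8.2  21.5  85.9   0.1  72.4 -81.9]
[array([-0.0083, -0.5041, -0.1169]), array([ 0.05,  0.22, -0.12])]
```

View pics/s5.png

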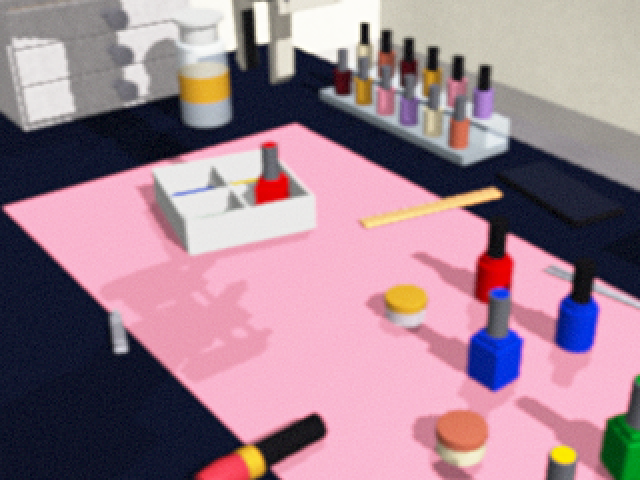

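>>> arm_command(commands=[[[0, -0.02, -0.001], [0, 0, 0], 0.5], [[0, -0.04, -0.0015], [0, 0, 0], 0.5], [[0, -0.055, -0.002], [0, 0, 0], 0.5], [[0, -0.055, -0.002], [0, 0, 0], 0.5], [[0, -0.055, -0.002], [0, 0, 0], 0.5], [[0, -0.05, -0.0015], [0, 0, 0], 0.5], [[0, -0.035, -0.001], [0, 0, 0], 0.5], [[0, -0.02, -0.001], [0, 0, 0], 0.5], [[0, -0.01, 0], [0, 0, 0], 0.5], [[0, 0, 0], [0, 0, 0], 0.5], [[0, 0, 0], [0, 0, 0], 0.5]])

```text
time: 11.45
position: [0.5442, -0.1654, 0.3387]
tcp_rot: [165.4, 88.8, 165.3]
ft_force: [0.3, 0.5, -0.4]
grip_width: 0.0465
```

```bash
cat > look.py <<'E'
import sys,cv2
from cell import r
from h import *
col,tag,x,y,z=sys.argv[1],sys.argv[2],*map(float,sys.argv[3:6])
s=r.read_state(); st(s); c=r.get_calibration("wrist"); im=r.grab_frame("wrist"); cv2.imwrite(f"pics/{tag}.png",im[:,:,::-1])
print(delta(s,[x,y,z],[0,1,0]),"pred",proj(c,[x,y,.084]).round(1))
h=cv2.cvtColor(im,cv2.COLOR_RGB2HSV)
R={"red":[(0,8),(172,180)],"yellow":[(22,33)],"blue":[(110,125)],"green":[(50,75)]}[col]
m=sum(cv2.inRange(h,(a,150,100),(b,255,255)) for a,b in R)
n,l,S,C=cv2.connectedComponentsWithStats(m)
for i in range(1,n):
  if S[i,4]>80:print(S[i],C[i].round(1),onz(c,C[i],.084).round(4))
E
python3 look.py blue w6 .5515 -.155 .24
```

```text
t 11.45 p [ 0.5442 -0.1654  0.3387] w 0.0465 f [ 0.3  0.5 -0.4]
[[-0.02   0.001  1.   ]
 [ 0.005  1.    -0.001]
 [-1.     0.005 -0.02 ]]
j [ -28.    20.    90.3   -0.3   70.8 -117.9]
[array([0.0986, 0.0099, 0.0092]), array([-0.07, -1.12, -0.29])] pred [337.  275.1]
[313 228  43  48 969] [333.2 250.5] [ 0.5336 -0.1578  0.084 ]
[326 266  22  20 343] [336.7 275.6] [ 0.5519 -0.1552  0.084 ]
[302 320  39  50 758] [317.4 347. ] [ 0.6082 -0.169   0.084 ]
```

View pics/w6.png

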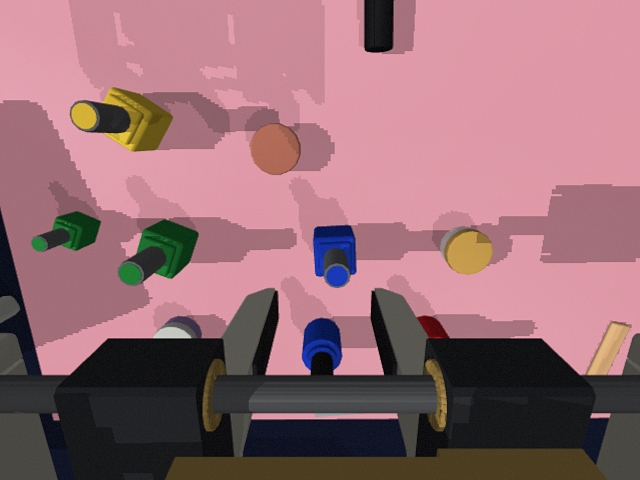

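>>> arm_command(commands=[[[0.005, 0.01, 0.009], [0, -1.1, -0.3], 0.5], [[0.015, 0, 0], [0, 0, 0], 0.5], [[0.015, 0, 0], [0, 0, 0], 0.5], [[0.01, 0, 0], [0, 0, 0], 0.5], [[0, 0, 0], [0, 0, 0], 0.5]])

```text
time: 12.12
position: [0.5538, -0.1516, 0.2894]
tcp_rot: [133.3, 89.9, 133.5]
ft_force: [0.5, 0.1, -0.4]
grip_width: 0.0465
```

```bash
python3 look.py blue w7 .5515 -.155 .24
```

```text
t 12.12 p [ 0.5538 -0.1516  0.2894] w 0.0465 f [ 0.5  0.1 -0.4]
[[-0.001 -0.003  1.   ]
 [ 0.001  1.     0.003]
 [-1.     0.001 -0.001]]
j [ -26.4   23.    93.4    0.    63.6 -116.6]
[array([ 0.0494, -0.0034, -0.0023]), array([ 0.19, -0.04, -0.04])] pred [317.6 284.1]
[ 292  234   52   48 1398] [318.2 251.7] [ 0.5325 -0.1546  0.084 ]
[304 273  27  25 537] [317.1 285. ] [ 0.552  -0.1553  0.084 ]
[281 331  46  44 817] [297.9 359.7] [ 0.6003 -0.1668  0.084 ]
```

>>> arm_command(commands=[[[0.01, -0.003, -0.002], [0.2, 0, 0], 0.5], [[0.01, 0, 0], [0, 0, 0], 0.5], [[0.01, 0, 0], [0, 0, 0], 0.5], [[0.01, 0, 0], [0, 0, 0], 0.5], [[0.005, 0, 0], [0, 0, 0], 0.5], [[0, 0, 0], [0, 0, 0], 0.5]])

```text
time: 12.92
position: [0.552, -0.1556, 0.2422]
tcp_rot: [-12.8, 89.9, -12.9]
ft_force: [-0.5, -0.0, 0.9]
grip_width: 0.0462
```

```bash
python3 look.py blue w8 .552 -.155 .24
```

```text
t 12.93 p [ 0.552  -0.1556  0.2422] w 0.0462 f [-0.5 -0.   0.9]
[[ 0.001  0.001  1.   ]
 [-0.     1.    -0.001]
 [-1.    -0.     0.001]]
j [ -26.9   26.1   96.3    0.    57.6 -116.8]
[array([0.0022, 0.0006, 0.    ]), array([-0.08,  0.05,  0.01])] pred [325.3 332.1]
[ 292  244   64   75 2051] [323.6 281.3] [ 0.5282 -0.1557  0.084 ]
[308 318  35  31 844] [324.6 332.8] [ 0.5524 -0.1553  0.084 ]
[280 413  56  34 844] [305.5 425. ] [ 0.602  -0.1644  0.084 ]
```

>>> arm_command(commands=[[[0, 0, 0], [0, 0, 0], 0.9], [[0, 0, 0], [0, 0, 0], 0.9], [[0, 0, 0], [0, 0, 0], 0.9], [[0, 0, 0], [0, 0, 0], 0.9], [[-0.01, 0, 0], [0, 0, 0], 0.9], [[-0.015, 0, 0], [0, 0, 0], 0.9], [[-0.02, 0, 0], [0, 0, 0], 0.9], [[-0.025, 0, 0], [0, 0, 0], 0.9], [[-0.025, 0, 0], [0, 0, 0], 0.9], [[-0.02, 0, 0], [0, 0, 0], 0.9], [[-0.01, 0, 0], [0, 0, 0], 0.9], [[0, 0, 0], [0, 0, 0], 0.9]])

```text
time: 14.48
position: [0.5518, -0.1554, 0.3796]
tcp_rot: [-25.3, 89.5, -25.3]
ft_force: [0.4, -0.1, -0.9]
grip_width: 0.0186
```

```bash
python3 look.py blue w9 .513 .276 .38
```

```text
t 14.47 p [ 0.5518 -0.1554  0.3796] w 0.0186 f [ 0.4 -0.1 -0.9]
[[ 0.008  0.001  1.   ]
 [-0.004  1.    -0.001]
 [-1.    -0.004  0.008]]
j [ -26.9   18.    87.1    0.    74.3 -116.8]
[array([-0.0024,  0.4313, -0.0393]), array([-0.07,  0.48,  0.23])] pred [896.5 189.4]
[ 293  243   62   50 1443] [322.5 271.3] [ 0.58   -0.1578  0.084 ]
[307 315  35  31 825] [324.1 329.8] [ 0.6342 -0.1565  0.084 ]
```

View pics/w9.png

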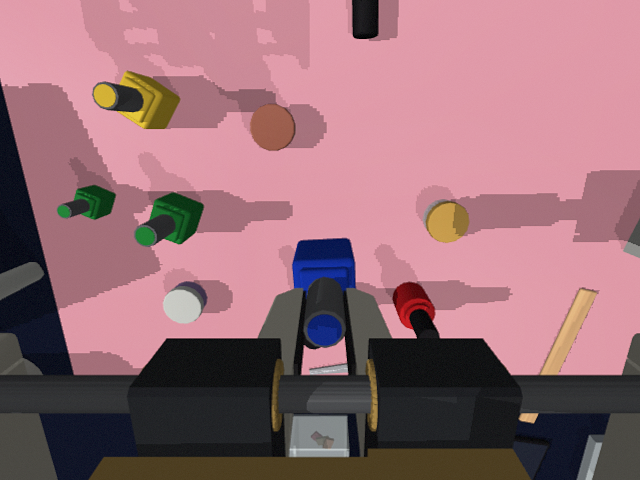

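>>> arm_command(commands=[[[0, 0.015, -0.004], [0, 0.3, 0.2], 0.9], [[-0.001, 0.03, -0.005], [0, 0, 0], 0.9], [[-0.001, 0.045, -0.005], [0, 0, 0], 0.9], [[-0.001, 0.05, -0.005], [0, 0, 0], 0.9], [[-0.001, 0.05, -0.005], [0, 0, 0], 0.9], [[-0.001, 0.05, -0.005], [0, 0, 0], 0.9], [[-0.001, 0.05, -0.004], [0, 0, 0], 0.9], [[-0.001, 0.045, -0.003], [0, 0, 0], 0.9], [[-0.001, 0.035, -0.002], [0, 0, 0], 0.9], [[0, 0.025, -0.001], [0, 0, 0], 0.9], [[0, 0.015, 0], [0, 0, 0], 0.9], [[0, 0.008, 0], [0, 0, 0], 0.9], [[0, 0, 0], [0, 0, 0], 0.9], [[0, 0, 0], [0, 0, 0], 0.9]])

```text
time: 16.27
position: [0.5031, 0.282, 0.3763]
tcp_rot: [173.9, 88.5, 173.9]
ft_force: [-0.4, -0.1, -0.8]
grip_width: 0.0182
```

```bash
python3 look.py blue w10 .513 .276 .25
```

```text
t 16.27 p [0.5031 0.282  0.3763] w 0.0182 f [-0.4 -0.1 -0.8]
[[-0.025  0.001  1.   ]
 [ 0.003  1.    -0.001]
 [-1.     0.003 -0.025]]
j [ 18.   19.1  86.1   0.6  76.1 -72.1]
[array([ 0.126 , -0.0063,  0.0131]), array([-0.05, -1.46, -0.16])] pred [315.5 263.3]
[ 282  209   73   88 4410] [319.1 249.3] [0.5013 0.2789 0.084 ]
[307 315  35  31 845] [324.1 329.6] [0.5719 0.2828 0.084 ]
```

View pics/w10.png

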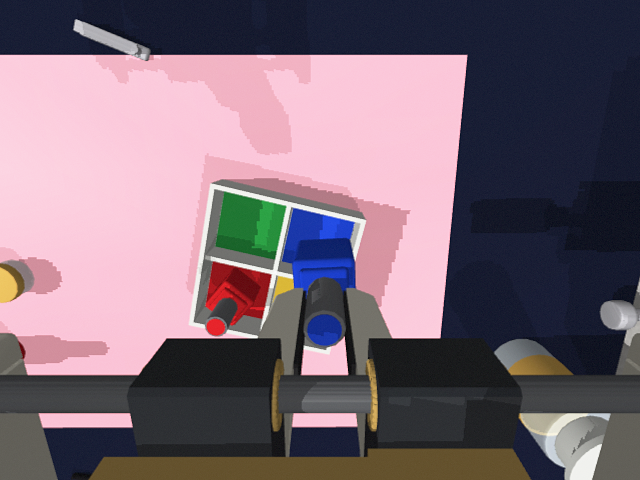

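>>> arm_command(commands=[[[0.01, -0.005, 0.009], [0, -1.4, -0.1], 0.9], [[0.015, 0, 0], [0, 0, 0], 0.9], [[0.02, 0, 0], [0, 0, 0], 0.9], [[0.02, 0, 0], [0, 0, 0], 0.9], [[0.02, 0, 0], [0, 0, 0], 0.9], [[0.01, 0, 0], [0, 0, 0], 0.9], [[0.005, 0, 0], [0, 0, 0], 0.9], [[0, 0, 0], [0, 0, 0], 0.9]])

```text
time: 17.32
position: [0.5117, 0.2735, 0.2717]
tcp_rot: [164.7, 89.8, 164.2]
ft_force: [0.4, 0.9, -0.3]
grip_width: 0.018
```

```bash
python3 look.py blue w11 .513 .276 .249 |head -7
```

```text
t 17.32 p [0.5117 0.2735 0.2717] w 0.018 f [ 0.4  0.9 -0.3]
[[-0.004  0.008  1.   ]
 [ 0.001  1.    -0.008]
 [-1.     0.001 -0.004]]
j [ 17.1  24.7  93.5   0.1  61.9 -72.6]
[array([0.0227, 0.0025, 0.0013]), array([-0.43, -0.22, -0.06])] pred [328.4 305.4]
[ 278  216  101   81 4278] [326.2 256.6] [0.4865 0.275  0.084 ]
```

View pics/w11.png

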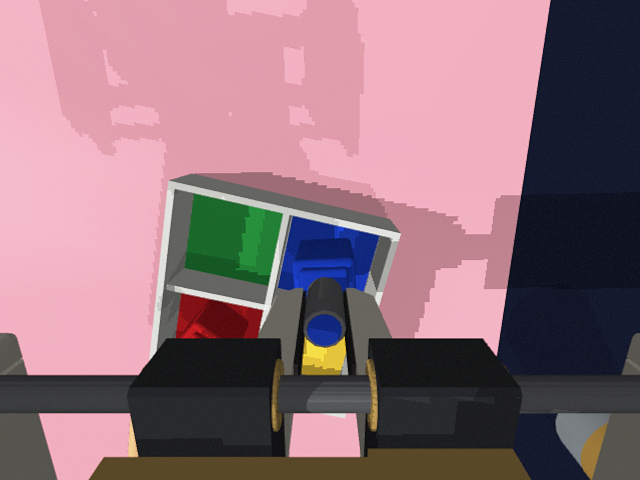

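>>> arm_command(commands=[[[0.006, 0.002, 0.001], [-0.4, -0.2, 0], 0.9], [[0.006, 0, 0], [0, 0, 0], 0.9], [[0.005, 0, 0], [0, 0, 0], 0.9], [[0.003, 0, 0], [0, 0, 0], 0.9], [[0.001, 0, 0], [0, 0, 0], 0.9], [[0, 0, 0], [0, 0, 0], 0.9]])

```text
time: 18.12
position: [0.5134, 0.276, 0.251]
tcp_rot: [34.4, 89.8, 34.4]
ft_force: [-0.7, 0.8, -1.3]
grip_width: 0.0185
```

>>> arm_command(commands=[[[0.001, 0, 0], [0, 0, 0], 0.9], [[0.001, 0, 0], [0, 0, 0], 0.9], [[0, 0, 0], [0, 0, 0], 0.9]])

```text
time: 18.5
position: [0.5137, 0.2762, 0.2507]
tcp_rot: [29.1, 89.7, 29.1]
ft_force: [-0.3, -0.6, -0.5]
grip_width: 0.0183
```

>>> arm_command(commands=[[[0.002, 0, 0], [0, 0, 0], 0.9], [[0, 0, 0], [0, 0, 0], 0.9]])

```text
time: 18.75
position: [0.5141, 0.2764, 0.2507]
tcp_rot: [25.9, 89.5, 25.9]
ft_force: [0.1, 0.1, -0.4]
grip_width: 0.0183
```

>>> arm_command(commands=[[[0, 0, 0], [0, 0, 0], 0.5], [[0, 0, 0], [0, 0, 0], 0.5], [[0, 0, 0], [0, 0, 0], 0.5], [[-0.01, 0, 0], [0, 0, 0], 0.5], [[-0.03, 0, 0], [0, 0, 0], 0.5], [[-0.04, 0, 0], [0, 0, 0], 0.5], [[-0.02, 0, 0], [0, 0, 0], 0.5], [[0, 0, 0], [0, 0, 0], 0.5]])

```text
time: 19.75
position: [0.5134, 0.276, 0.3546]
tcp_rot: [26.7, 89.6, 26.7]
ft_force: [-0.5, -0.8, -0.5]
grip_width: 0.0464
```

```bash
python3 look.py blue w12 .551 -.299 .36
```

```text
t 19.75 p [0.5134 0.276  0.3546] w 0.0464 f [-0.5 -0.8 -0.5]
[[ 0.007 -0.     1.   ]
 [ 0.004  1.     0.   ]
 [-1.     0.004  0.007]]
j [ 17.3  20.1  87.7   0.1  71.7 -72.8]
[array([-0.0071, -0.575 ,  0.0375]), array([ 0.01,  0.4 , -0.2 ])] pred [-440.9  296.2]
[ 285  188   78   73 3141] [321.8 221.3] [0.493  0.2754 0.084 ]
[315 244  21  20 334] [325.3 253.4] [0.5171 0.2779 0.084 ]
```

View pics/w12.png

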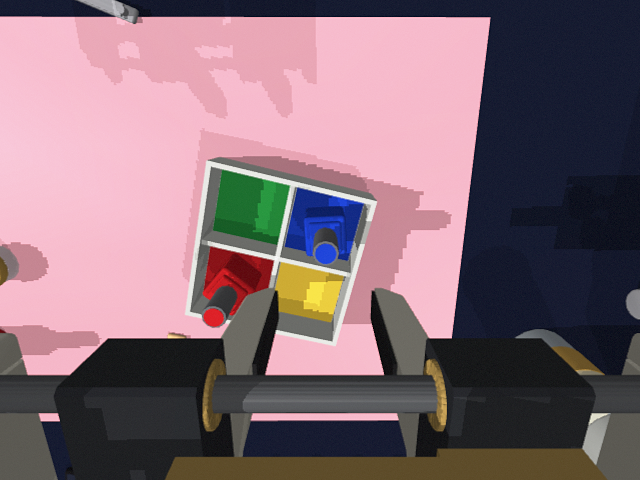

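>>> arm_command(commands=[[[0, -0.02, 0.002], [0, 0.4, -0.2], 0.5], [[-0.002, -0.04, 0.003], [0, 0, 0], 0.5], [[-0.002, -0.055, 0.004], [0, 0, 0], 0.5], [[-0.002, -0.058, 0.004], [0, 0, 0], 0.5], [[-0.002, -0.058, 0.004], [0, 0, 0], 0.5], [[-0.002, -0.058, 0.004], [0, 0, 0], 0.5], [[-0.002, -0.058, 0.004], [0, 0, 0], 0.5], [[-0.002, -0.058, 0.004], [0, 0, 0], 0.5], [[-0.002, -0.055, 0.004], [0, 0, 0], 0.5], [[-0.001, -0.045, 0.003], [0, 0, 0], 0.5], [[0, -0.03, 0.002], [0, 0, 0], 0.5], [[0, -0.015, 0], [0, 0, 0], 0.5], [[0, -0.008, 0], [0, 0, 0], 0.5], [[0, 0, 0], [0, 0, 0], 0.5], [[0, 0, 0], [0, 0, 0], 0.5]])

```text
time: 21.68
position: [0.5426, -0.31, 0.3534]
tcp_rot: [169.2, 88.0, 169.1]
ft_force: [0.2, 0.0, 0.2]
grip_width: 0.0468
```

```bash
python3 look.py green w13 .551 -.299 .24
```

```text
t 21.68 p [ 0.5426 -0.31    0.3534] w 0.0468 f [0.2 0.  0.2]
[[-0.034  0.002  0.999]
 [ 0.007  1.    -0.002]
 [-0.999  0.006 -0.034]]
j [ -39.7   25.1   80.4   -1.    76.3 -129.3]
[array([0.1131, 0.0103, 0.0122]), array([-0.12, -1.95, -0.37])] pred [336.5 274.3]
[231 221  29  31 251] [245.2 233.9] [ 0.5201 -0.3646  0.084 ]
[312 228  48  43 684] [329.3 249.9] [ 0.5322 -0.3044  0.084 ]
[231 240  12  12 115] [236.4 245.5] [ 0.5286 -0.3714  0.084 ]
[329 264  20  19 293] [338.3 272.9] [ 0.5499 -0.2977  0.084 ]
[ 56 316  20  16 184] [ 65.6 323.3] [ 0.5899 -0.5057  0.084 ]
```

View pics/w13.png

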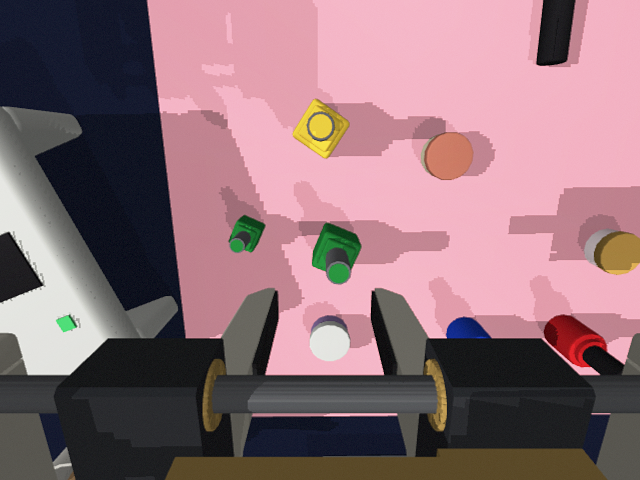

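>>> arm_command(commands=[[[0.005, 0.009, 0.009], [0, -1.9, -0.3], 0.5], [[0.015, 0, 0], [0, 0, 0], 0.5], [[0.02, 0, 0], [0, 0, 0], 0.5], [[0.015, 0, 0], [0, 0, 0], 0.5], [[0.005, 0, 0], [0, 0, 0], 0.5], [[0, 0, 0], [0, 0, 0], 0.5]])

```text
time: 22.48
position: [0.5517, -0.2974, 0.2906]
tcp_rot: [156.6, 89.9, 156.8]
ft_force: [0.7, 0.6, -0.0]
grip_width: 0.0466
```

```bash
python3 look.py green w14 .5505 -.2985 .241
```

```text
t 22.48 p [ 0.5517 -0.2974  0.2906] w 0.0466 f [ 0.7  0.6 -0. ]
[[-0.002 -0.003  1.   ]
 [ 0.001  1.     0.003]
 [-1.     0.001 -0.002]]
j [ -38.5   27.8   85.3   -0.    67.  -128.7]
[array([ 0.0496, -0.0011, -0.0011]), array([ 0.2 , -0.13, -0.06])] pred [321.7 285.7]
[192 214  24  19 169] [201.5 223.1] [ 0.5147 -0.3624  0.084 ]
[293 229  53  48 818] [312.1 252.2] [ 0.5308 -0.3037  0.084 ]
[186 239  16  15 191] [193.1 246. ] [ 0.5275 -0.3682  0.084 ]
[310 274  26  23 401] [322.2 285.1] [ 0.5501 -0.2982  0.084 ]
```

>>> arm_command(commands=[[[0.01, -0.001, -0.001], [0.2, -0.1, 0], 0.5], [[0.01, 0, 0], [0, 0, 0], 0.5], [[0.01, 0, 0], [0, 0, 0], 0.5], [[0.01, 0, 0], [0, 0, 0], 0.5], [[0.006, 0, 0], [0, 0, 0], 0.5], [[0, 0, 0], [0, 0, 0], 0.5]])

```text
time: 23.28
position: [0.5508, -0.299, 0.2423]
tcp_rot: [-9.9, 90.0, -10.0]
ft_force: [-0.7, 0.1, -0.4]
grip_width: 0.0465
```

```bash
python3 look.py green w15 .5505 -.2985 .241
```

```text
t 23.27 p [ 0.5508 -0.299   0.2423] w 0.0465 f [-0.7  0.1 -0.4]
[[ 0.001  0.001  1.   ]
 [-0.     1.    -0.001]
 [-1.    -0.     0.001]]
j [ -38.7   30.7   88.2    0.    61.1 -128.7]
[array([ 0.0013,  0.0005, -0.0003]), array([-0.04,  0.05,  0.01])] pred [325.  331.4]
[165 233  29  24 233] [176.  245.4] [ 0.5114 -0.3584  0.084 ]
[289 253  65  58 980] [315.3 277.7] [ 0.5254 -0.3025  0.084 ]
[153 268  20  19 303] [162.6 277. ] [ 0.5251 -0.3656  0.084 ]
[185 268  14  12  89] [191.5 273.8] [ 0.5237 -0.3535  0.084 ]
[310 318  34  29 582] [325.  333.8] [ 0.5517 -0.2985  0.084 ]
```

View pics/w15.png

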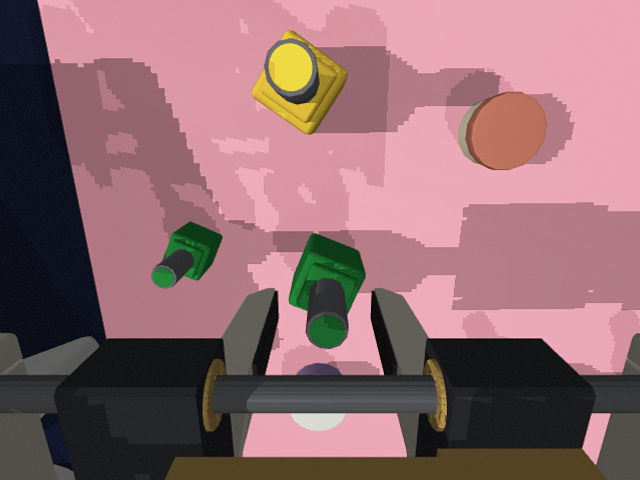

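>>> arm_command(commands=[[[0, 0, 0], [0, 0, 0], 0.9], [[0, 0, 0], [0, 0, 0], 0.9], [[0, 0, 0], [0, 0, 0], 0.9], [[0, 0, 0], [0, 0, 0], 0.9], [[-0.01, 0, 0], [0, 0, 0], 0.9], [[-0.015, 0, 0], [0, 0, 0], 0.9], [[-0.02, 0, 0], [0, 0, 0], 0.9], [[-0.025, 0, 0], [0, 0, 0], 0.9], [[-0.025, 0, 0], [0, 0, 0], 0.9], [[-0.02, 0, 0], [0, 0, 0], 0.9], [[-0.01, 0, 0], [0, 0, 0], 0.9], [[0, 0, 0], [0, 0, 0], 0.9]])

```text
time: 24.82
position: [0.5507, -0.2989, 0.3803]
tcp_rot: [-36.1, 89.4, -36.1]
ft_force: [-0.6, 0.1, -1.0]
grip_width: 0.0184
```

```bash
python3 look.py green w16 .497 .21 .38
```

```text
t 24.82 p [ 0.5507 -0.2989  0.3803] w 0.0184 f [-0.6  0.1 -1. ]
[[ 0.008  0.     1.   ]
 [-0.006  1.    -0.   ]
 [-1.    -0.006  0.008]]
j [ -38.7   23.4   79.1    0.    76.9 -128.7]
[array([-0.0031,  0.5088, -0.054 ]), array([-0.03,  0.45,  0.33])] pred [1012.1  170.1]
[229 190  27  30 256] [243.4 203.1] [ 0.5226 -0.3628  0.084 ]
[228 207  12  11  98] [233.3 212.2] [ 0.5297 -0.3711  0.084 ]
[289 240  49  52 998] [308.6 268.8] [ 0.5769 -0.3132  0.084 ]
[330 259  22  11  90] [340.6 264.9] [ 0.5734 -0.2871  0.084 ]
[353 269   9  19  94] [356.8 277.2] [ 0.5842 -0.2736  0.084 ]
[ 69 274  18  14 151] [ 77.5 280.6] [ 0.5878 -0.5048  0.084 ]
[308 325  30  18 367] [322.3 334. ] [ 0.6374 -0.302   0.084 ]
```

View pics/w16.png

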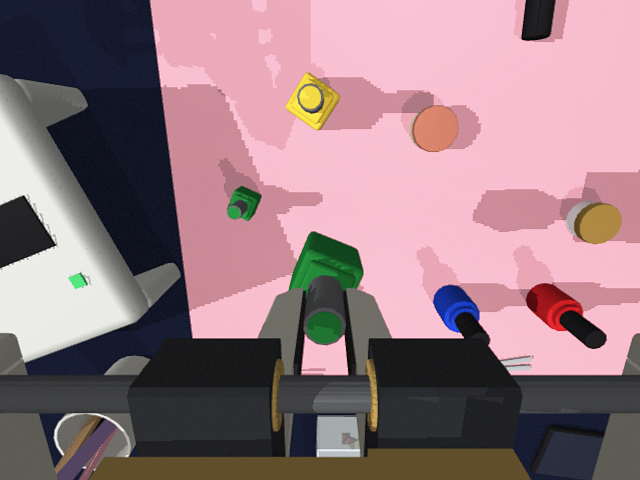

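>>> arm_command(commands=[[[0, 0.015, -0.004], [0, 0.4, 0.3], 0.9], [[-0.001, 0.03, -0.005], [0, 0, 0], 0.9], [[-0.001, 0.045, -0.005], [0, 0, 0], 0.9], [[-0.001, 0.05, -0.005], [0, 0, 0], 0.9], [[-0.001, 0.05, -0.005], [0, 0, 0], 0.9], [[-0.001, 0.05, -0.005], [0, 0, 0], 0.9], [[-0.001, 0.05, -0.005], [0, 0, 0], 0.9], [[-0.001, 0.05, -0.004], [0, 0, 0], 0.9], [[-0.001, 0.045, -0.003], [0, 0, 0], 0.9], [[-0.001, 0.04, -0.003], [0, 0, 0], 0.9], [[0, 0.03, -0.002], [0, 0, 0], 0.9], [[0, 0.02, 0], [0, 0, 0], 0.9], [[0, 0.01, 0], [0, 0, 0], 0.9], [[0, 0, 0], [0, 0, 0], 0.9], [[0, 0, 0], [0, 0, 0], 0.9]])

```text
time: 26.75
position: [0.4915, 0.2093, 0.3783]
tcp_rot: [163.7, 88.1, 163.9]
ft_force: [0.9, -0.4, 0.0]
grip_width: 0.0182
```

```bash
python3 look.py green w17 .497 .21 .25
```

```text
t 26.75 p [0.4915 0.2093 0.3783] w 0.0182 f [ 0.9 -0.4  0. ]
[[-0.032 -0.002  0.999]
 [ 0.009  1.     0.002]
 [-0.999  0.009 -0.032]]
j [ 10.8  14.8  91.8   0.9  75.1 -79.6]
[array([ 0.1281, -0.0005,  0.0096]), array([ 0.12, -1.83, -0.53])] pred [321.4 259.6]
[327 214  31  32 615] [342.7 228.7] [0.4716 0.2267 0.084 ]
[290 251  50  39 716] [309.3 270.9] [0.5065 0.2003 0.084 ]
```

View pics/w17.png

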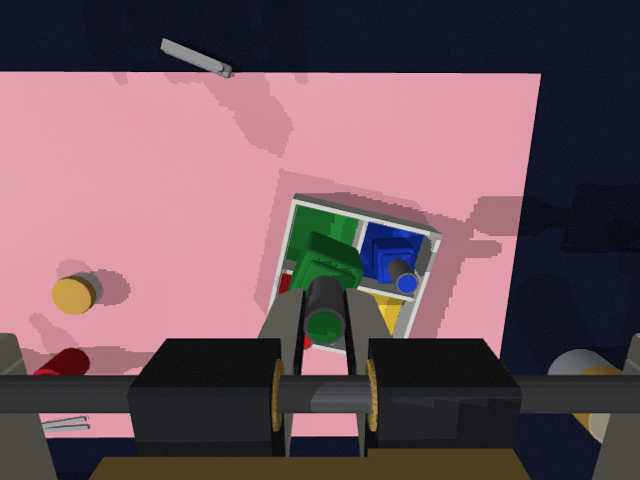

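>>> arm_command(commands=[[[0.01, -0.001, 0.004], [0.1, -1.8, -0.5], 0.9], [[0.015, 0, 0], [0, 0, 0], 0.9], [[0.02, 0, 0], [0, 0, 0], 0.9], [[0.02, 0, 0], [0, 0, 0], 0.9], [[0.02, 0, 0], [0, 0, 0], 0.9], [[0.01, 0, 0], [0, 0, 0], 0.9], [[0.005, 0, 0], [0, 0, 0], 0.9], [[0, 0, 0], [0, 0, 0], 0.9]])

```text
time: 27.8
position: [0.4956, 0.2041, 0.2734]
tcp_rot: [173.0, 89.8, 172.6]
ft_force: [-0.1, -0.7, -0.3]
grip_width: 0.0187
```

```bash
python3 look.py green w18 .497 .21 .249
```

```text
t 27.8 p [0.4956 0.2041 0.2734] w 0.0187 f [-0.1 -0.7 -0.3]
[[-0.004  0.007  1.   ]
 [ 0.     1.    -0.007]
 [-1.     0.    -0.004]]
j [ 10.4  20.6  99.8   0.1  59.8 -79.2]
[array([0.0244, 0.0059, 0.0015]), array([-0.41, -0.22, -0.03])] pred [335.3 304.3]
[290 251  48  40 740] [309.3 271. ] [0.4785 0.1969 0.084 ]
[357 271  15  22 169] [364.6 282. ] [0.4846 0.2249 0.084 ]
```

View pics/w18.png

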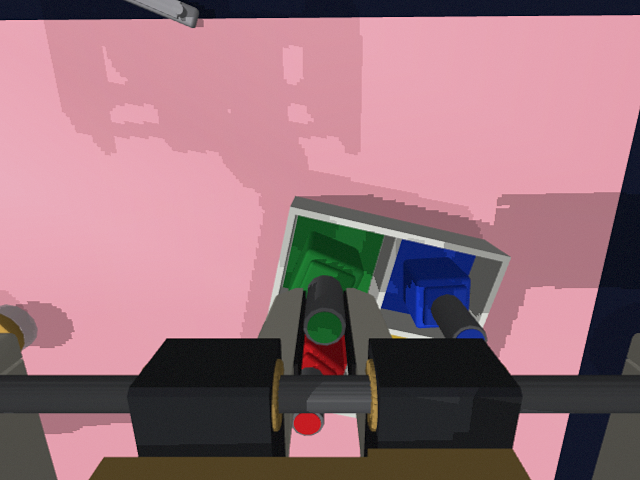

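>>> arm_command(commands=[[[0.006, 0.004, 0.001], [-0.4, -0.2, 0], 0.9], [[0.006, 0, 0], [0, 0, 0], 0.9], [[0.005, 0, 0], [0, 0, 0], 0.9], [[0.004, 0, 0], [0, 0, 0], 0.9], [[0.0015, 0, 0], [0, 0, 0], 0.9], [[0.001, 0, 0], [0, 0, 0], 0.9], [[0, 0, 0], [0, 0, 0], 0.9]])

```text
time: 28.72
position: [0.4976, 0.2088, 0.2507]
tcp_rot: [18.6, 89.7, 18.6]
ft_force: [-0.4, -0.1, 0.3]
grip_width: 0.0182
```

>>> arm_command(commands=[[[0.0015, 0, 0], [0, 0, 0], 0.9], [[0, 0, 0], [0, 0, 0], 0.9]])

```text
time: 28.98
position: [0.498, 0.2089, 0.2508]
tcp_rot: [16.6, 89.6, 16.6]
ft_force: [0.4, 1.1, -0.3]
grip_width: 0.0184
```

Contact at 0.2508 (as with blue). Release.

>>> arm_command(commands=[[[0, 0, 0], [0, 0, 0], 0.65], [[0, 0, 0], [0, 0, 0], 0.65], [[0, 0, 0], [0, 0, 0], 0.65], [[-0.01, 0, 0], [0, 0, 0], 0.65], [[-0.03, 0, 0], [0, 0, 0], 0.65], [[-0.04, 0, 0], [0, 0, 0], 0.5], [[-0.02, 0, 0], [0, 0, 0], 0.5], [[0, 0, 0], [0, 0, 0], 0.5]])

```text
time: 29.98
position: [0.4973, 0.2086, 0.3551]
tcp_rot: [16.6, 89.6, 16.7]
ft_force: [-0.5, -0.3, -0.6]
grip_width: 0.0461
```

```bash
python3 look.py green w19 .447 -.3115 .36
```

```text
t 29.98 p [0.4973 0.2086 0.3551] w 0.0461 f [-0.5 -0.3 -0.6]
[[ 0.007 -0.001  1.   ]
 [ 0.002  1.     0.001]
 [-1.     0.002  0.007]]
j [ 10.9  15.8  93.8   0.   69.9 -79.2]
[array([-0.0063, -0.5201, -0.0506]), array([ 0.04,  0.38, -0.11])] pred [-437.8  178.2]
[300 211  34  39 450] [312.5 229.8] [0.4831 0.2009 0.084 ]
[315 243  21  19 318] [325.  252.1] [0.5    0.2099 0.084 ]
[342 244  12   8  81] [347.2 247.5] [0.4965 0.2261 0.084 ]
```

View pics/w19.png

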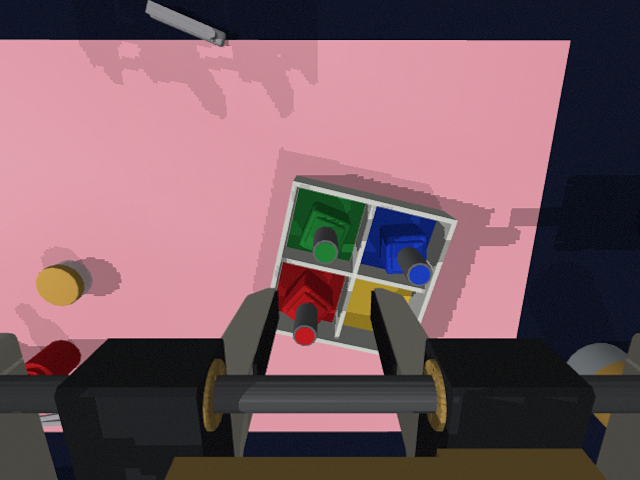

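>>> arm_command(commands=[[[0, -0.02, -0.003], [0, 0.4, -0.1], 0.5], [[-0.002, -0.04, -0.004], [0, 0, 0], 0.5], [[-0.002, -0.055, -0.004], [0, 0, 0], 0.5], [[-0.002, -0.058, -0.004], [0, 0, 0], 0.5], [[-0.002, -0.058, -0.004], [0, 0, 0], 0.5], [[-0.002, -0.058, -0.004], [0, 0, 0], 0.5], [[-0.002, -0.055, -0.004], [0, 0, 0], 0.5], [[-0.002, -0.055, -0.004], [0, 0, 0], 0.5], [[-0.001, -0.045, -0.003], [0, 0, 0], 0.5], [[-0.001, -0.03, -0.003], [0, 0, 0], 0.5], [[0, -0.02, -0.002], [0, 0, 0], 0.5], [[0, -0.01, 0], [0, 0, 0], 0.5], [[0, 0, 0], [0, 0, 0], 0.5], [[0, 0, 0], [0, 0, 0], 0.5]])

```text
time: 31.78
position: [0.4463, -0.3177, 0.3556]
tcp_rot: [161.3, 88.2, 161.3]
ft_force: [0.2, 0.1, 0.4]
grip_width: 0.0463
```

```bash
python3 look.py yellow w20 .447 -.3115 .241
```

```text
t 31.77 p [ 0.4463 -0.3177  0.3556] w 0.0463 f [0.2 0.1 0.4]
[[-0.03   0.001  1.   ]
 [ 0.01   1.    -0.   ]
 [-0.999  0.01  -0.03 ]]
j [ -46.8   17.3   91.7   -0.9   72.6 -136.5]
[array([0.1146, 0.005 , 0.0041]), array([-0.02, -1.73, -0.58])] pred [328.5 262.2]
[ 303  214   52   47 1200] [327.7 236.1] [ 0.4271 -0.3122  0.084 ]
[320 253  21  20 308] [329.9 262.5] [ 0.4472 -0.3105  0.084 ]
```

View pics/w20.png

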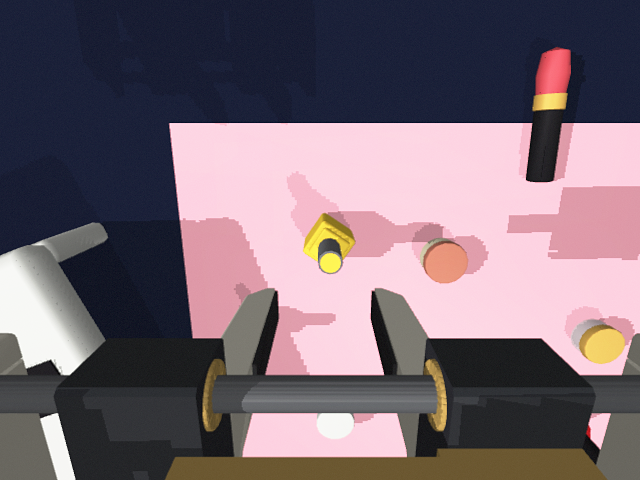

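>>> arm_command(commands=[[[0.005, 0.005, 0.001], [0, -1.7, -0.5], 0.5], [[0.015, 0, 0], [0, 0, 0], 0.5], [[0.02, 0, 0], [0, 0, 0], 0.5], [[0.015, 0, 0], [0, 0, 0], 0.5], [[0.005, 0, 0], [0, 0, 0], 0.5], [[0, 0, 0], [0, 0, 0], 0.5]])

```text
time: 32.58
position: [0.4483, -0.3089, 0.2928]
tcp_rot: [125.8, 89.9, 126.2]
ft_force: [0.1, 0.0, -0.1]
grip_width: 0.0466
```

```bash
python3 look.py yellow w21 .447 -.311 .241
```

```text
t 32.58 p [ 0.4483 -0.3089  0.2928] w 0.0466 f [ 0.1  0.  -0.1]
[[-0.001 -0.006  1.   ]
 [ 0.002  1.     0.006]
 [-1.     0.002 -0.001]]
j [ -46.3   20.1   97.4    0.    62.6 -136.6]
[array([ 0.0518, -0.0022, -0.0012]), array([ 0.32, -0.07, -0.1 ])] pred [319.6 283.7]
[ 289  216   65   60 2004] [321.2 244.5] [ 0.4238 -0.3102  0.084 ]
[308 272  26  25 517] [320.4 284.1] [ 0.4473 -0.3105  0.084 ]
```

>>> arm_command(commands=[[[0.01, -0.002, -0.001], [0.3, 0, 0], 0.5], [[0.01, 0, 0], [0, 0, 0], 0.5], [[0.01, 0, 0], [0, 0, 0], 0.5], [[0.01, 0, 0], [0, 0, 0], 0.5], [[0.007, 0, 0], [0, 0, 0], 0.5], [[0, 0, 0], [0, 0, 0], 0.5]])

```text
time: 33.38
position: [0.4473, -0.3115, 0.2433]
tcp_rot: [105.9, 90.0, 105.9]
ft_force: [0.4, 0.5, 0.4]
grip_width: 0.0464
```

```bash
python3 look.py yellow w22 .447 -.3105 .241
```

```text
t 33.38 p [ 0.4473 -0.3115  0.2433] w 0.0464 f [0.4 0.5 0.4]
[[-0.     0.     1.   ]
 [ 0.001  1.    -0.   ]
 [-1.     0.001 -0.   ]]
j [ -46.6   23.6  100.3    0.    56.1 -136.6]
[array([ 0.0023,  0.001 , -0.0003]), array([-0.03, -0.01, -0.03])] pred [325.9 330.4]
[ 286  234   80   76 3292] [325.5 270.9] [ 0.4191 -0.3107  0.084 ]
[309 317  35  31 849] [326.  331.6] [ 0.4476 -0.3105  0.084 ]
```

>>> arm_command(commands=[[[0, 0, 0], [0, 0, 0], 0.9], [[0, 0, 0], [0, 0, 0], 0.9], [[0, 0, 0], [0, 0, 0], 0.9], [[0, 0, 0], [0, 0, 0], 0.9], [[-0.01, 0, 0], [0, 0, 0], 0.9], [[-0.015, 0, 0], [0, 0, 0], 0.9], [[-0.02, 0, 0], [0, 0, 0], 0.9], [[-0.025, 0, 0], [0, 0, 0], 0.9], [[-0.025, 0, 0], [0, 0, 0], 0.9], [[-0.02, 0, 0], [0, 0, 0], 0.9], [[-0.01, 0, 0], [0, 0, 0], 0.9], [[0, 0, 0], [0, 0, 0], 0.9]])

```text
time: 34.92
position: [0.4473, -0.3113, 0.3806]
tcp_rot: [-44.9, 89.6, -44.9]
ft_force: [-0.1, -0.9, -1.2]
grip_width: 0.0184
```

```bash
python3 look.py yellow w23 .579 .259 .39
```

```text
t 34.92 p [ 0.4473 -0.3113  0.3806] w 0.0184 f [-0.1 -0.9 -1.2]
[[ 0.006  0.     1.   ]
 [-0.006  1.    -0.   ]
 [-1.    -0.006  0.006]]
j [ -46.6   15.2   91.     0.    73.4 -136.6]
[array([-0.0118,  0.5703,  0.1316]), array([-0.01,  0.32,  0.32])] pred [961.4 380.8]
[ 286  232   79   65 2790] [326.  264.8] [ 0.4693 -0.3114  0.084 ]
[307 313  35  32 840] [324.  328.6] [ 0.5281 -0.313   0.084 ]
```

View pics/w23.png

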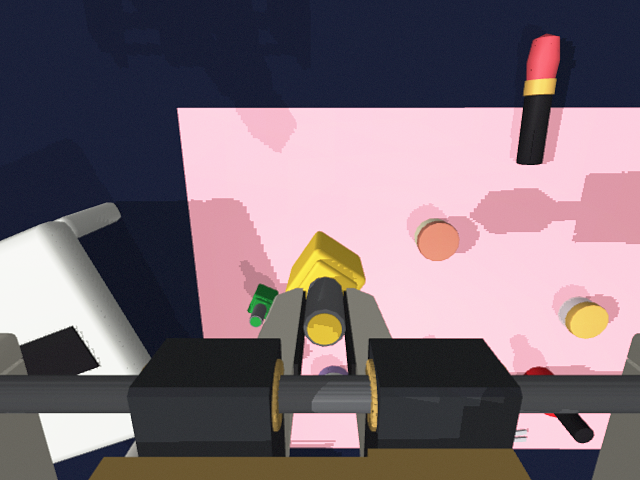

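Held, upright. Carry to yellow.

>>> arm_command(commands=[[[-0.003, 0.015, 0.004], [0, 0.3, 0.3], 0.9], [[-0.003, 0.03, 0.008], [0, 0, 0], 0.9], [[-0.002, 0.045, 0.011], [0, 0, 0], 0.9], [[-0.002, 0.05, 0.012], [0, 0, 0], 0.9], [[-0.002, 0.05, 0.012], [0, 0, 0], 0.9], [[-0.002, 0.05, 0.012], [0, 0, 0], 0.9], [[-0.002, 0.05, 0.012], [0, 0, 0], 0.9], [[-0.002, 0.05, 0.012], [0, 0, 0], 0.9], [[-0.002, 0.05, 0.012], [0, 0, 0], 0.9], [[-0.001, 0.05, 0.012], [0, 0, 0], 0.9], [[-0.001, 0.045, 0.01], [0, 0, 0], 0.9], [[0, 0.03, 0.008], [0, 0, 0], 0.9], [[0, 0.02, 0.005], [0, 0, 0], 0.9], [[0, 0.01, 0.003], [0, 0, 0], 0.9], [[0, 0, 0], [0, 0, 0], 0.9], [[0, 0, 0], [0, 0, 0], 0.9]])

```text
time: 36.98
position: [0.5787, 0.2612, 0.3933]
tcp_rot: [162.9, 88.4, 162.9]
ft_force: [-0.1, 1.1, -1.3]
grip_width: 0.018
```

```bash
python3 look.py yellow w24 .579 .259 .252
```

```text
t 36.98 p [0.5787 0.2612 0.3933] w 0.018 f [-0.1  1.1 -1.3]
[[-0.027 -0.     1.   ]
 [ 0.008  1.     0.001]
 [-1.     0.008 -0.027]]
j [ 14.   24.4  75.8   0.9  81.2 -76.2]
[array([ 0.1412, -0.0034,  0.0042]), array([ 0.02, -1.57, -0.48])] pred [318.3 246.7]
[ 286  195   79  102 5312] [322.6 244.5] [0.5771 0.2626 0.084 ]
[307 313  35  32 842] [324.  328.5] [0.6551 0.2639 0.084 ]
```

View pics/w24.png

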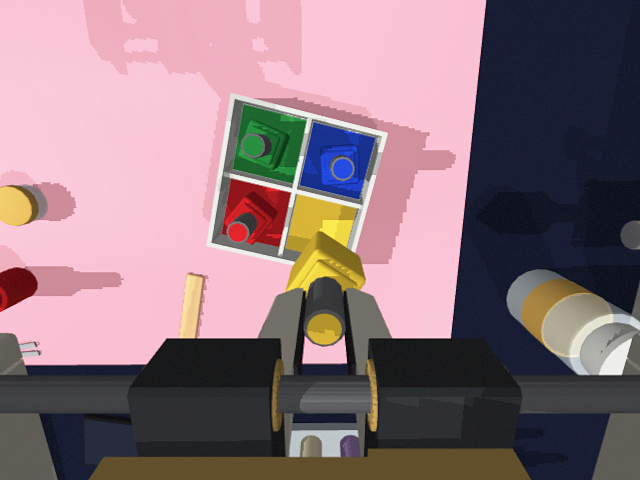

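>>> arm_command(commands=[[[0.01, -0.001, 0], [0, -1.5, -0.4], 0.9], [[0.015, 0, 0], [0, 0, 0], 0.9], [[0.02, 0, 0], [0, 0, 0], 0.9], [[0.02, 0, 0], [0, 0, 0], 0.9], [[0.02, 0, 0], [0, 0, 0], 0.9], [[0.02, 0, 0], [0, 0, 0], 0.9], [[0.01, 0, 0], [0, 0, 0], 0.9], [[0.003, 0, 0], [0, 0, 0], 0.9], [[0, 0, 0], [0, 0, 0], 0.9]])

```text
time: 38.15
position: [0.5788, 0.2541, 0.2708]
tcp_rot: [156.5, 89.8, 156.0]
ft_force: [0.6, 0.1, -0.6]
grip_width: 0.0185
```

```bash
python3 look.py yellow w25 .579 .259 .252
```

```text
t 38.15 p [0.5788 0.2541 0.2708] w 0.0185 f [ 0.6  0.1 -0.6]
[[-0.003  0.009  1.   ]
 [ 0.002  1.    -0.009]
 [-1.     0.001 -0.003]]
j [ 13.6  29.5  85.7   0.1  65.  -76. ]
[array([0.0188, 0.0049, 0.0002]), array([-0.5 , -0.19, -0.09])] pred [333.  304.2]
[ 282  213  103   84 5662] [331.4 253.5] [0.5518 0.2582 0.084 ]
[307 313  35  32 842] [324.  328.5] [0.5929 0.2543 0.084 ]
```

View pics/w25.png

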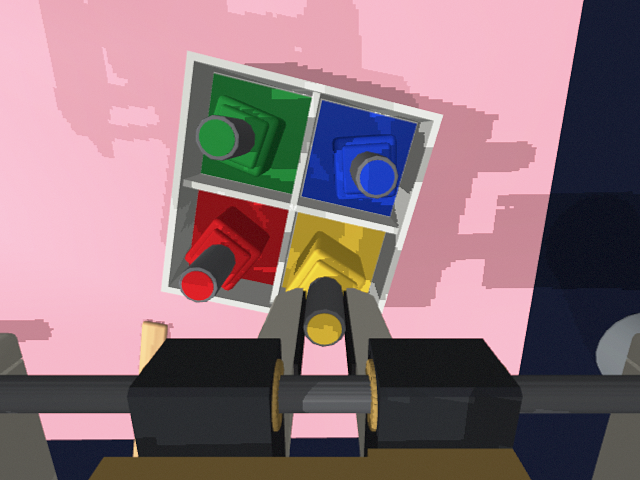

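>>> arm_command(commands=[[[0.006, 0.005, 0], [-0.4, -0.2, 0], 0.9], [[0.005, 0, 0], [0, 0, 0], 0.9], [[0.003, 0, 0], [0, 0, 0], 0.9], [[0.002, 0, 0], [0, 0, 0], 0.9], [[0.001, 0, 0], [0, 0, 0], 0.9], [[0, 0, 0], [0, 0, 0], 0.9]])

```text
time: 38.95
position: [0.5793, 0.2599, 0.2545]
tcp_rot: [33.0, 89.8, 32.9]
ft_force: [0.0, -0.3, -1.3]
grip_width: 0.0187
```

>>> arm_command(commands=[[[0.0015, 0, 0], [0, 0, 0], 0.9], [[0, 0, 0], [0, 0, 0], 0.9]])

```text
time: 39.2
position: [0.5794, 0.2599, 0.253]
tcp_rot: [32.0, 89.7, 32.0]
ft_force: [-0.1, 0.8, -1.2]
grip_width: 0.0186
```

>>> arm_command(commands=[[[0.0015, 0, 0], [0, 0, 0], 0.9], [[0, 0, 0], [0, 0, 0], 0.9]])

```text
time: 39.45
position: [0.5795, 0.2599, 0.2517]
tcp_rot: [30.2, 89.7, 30.1]
ft_force: [-0.6, 0.1, -0.3]
grip_width: 0.0185
```

>>> arm_command(commands=[[[0.0015, 0, 0], [0, 0, 0], 0.9], [[0, 0, 0], [0, 0, 0], 0.9]])

```text
time: 39.7
position: [0.5799, 0.2601, 0.2518]
tcp_rot: [25.6, 89.6, 25.6]
ft_force: [0.2, 0.2, -1.6]
grip_width: 0.018
```

Contact at 0.2518. Release and rise.

>>> arm_command(commands=[[[0, 0, 0], [0, 0, 0], 0.6], [[0, 0, 0], [0, 0, 0], 0.6], [[0, 0, 0], [0, 0, 0], 0.6], [[-0.01, 0, 0], [0, 0, 0], 0.6], [[-0.03, 0, 0], [0, 0, 0], 0.6], [[-0.04, 0, 0], [0, 0, 0], 0.6], [[-0.04, 0, 0], [0, 0, 0], 0.5], [[-0.02, 0, -0.02], [0, 0, 0], 0.5], [[0, 0, -0.03], [0, 0, 0], 0.5], [[0, 0, -0.03], [0, 0, 0], 0.5], [[0, 0, -0.02], [0, 0, 0], 0.5], [[0, 0, 0], [0, 0, 0], 0.5]])

```text
time: 41.2
position: [0.4764, 0.2594, 0.4014]
tcp_rot: [21.8, 89.2, 21.7]
ft_force: [1.0, 0.6, -0.5]
grip_width: 0.0465
```

```bash
python3 look.py yellow w26 .579 .259 .252; python3 - <<'E'
from cell import r
import cv2
for n in ["side","top"]: cv2.imwrite(f"pics/{n}9.png",r.grab_frame(n)[:,:,::-1])
a,b=cv2.imread("pics/top0.png"),cv2.imread("pics/top9.png")
from h import *
h=lambda i:cv2.inRange(cv2.cvtColor(i,cv2.COLOR_BGR2HSV),(0,0,0),(180,255,45))
for i in (a,b):
    n,l,S,C=cv2.connectedComponentsWithStats(h(i)[175:215,335:430]); print([(C[k].round(1)+[335,175],S[k,4]) for k in range(1,n) if S[k,4]>20])
E
```

```text
t 41.2 p [0.4764 0.2594 0.4014] w 0.0465 f [ 1.   0.6 -0.5]
[[ 0.012  0.001  1.   ]
 [ 0.005  1.    -0.001]
 [-1.     0.005  0.012]]
j [ 16.8  13.9  89.6   0.1  75.7 -73.2]
[array([ 0.1507, -0.001 ,  0.1008]), array([-0.08,  0.71, -0.28])] pred [322.  335.2]
[ 292  279   63   50 2031] [322.  302.1] [0.5448 0.2591 0.084 ]
[317 335  17  14 186] [324.9 341.4] [0.5857 0.2617 0.084 ]
[(array([354.2, 192. ]), np.int32(96)), (array([412.1, 191.2]), np.int32(108))]
[(array([354.1, 191.9]), np.int32(95)), (array([412.1, 191.2]), np.int32(108))]
```

View pics/w26.png

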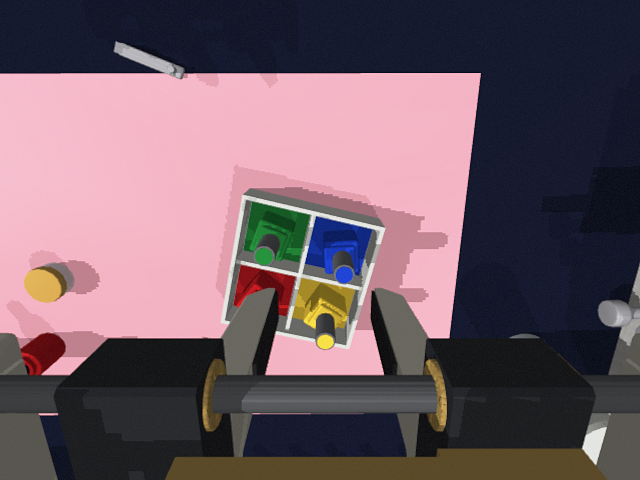

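View pics/side9.png

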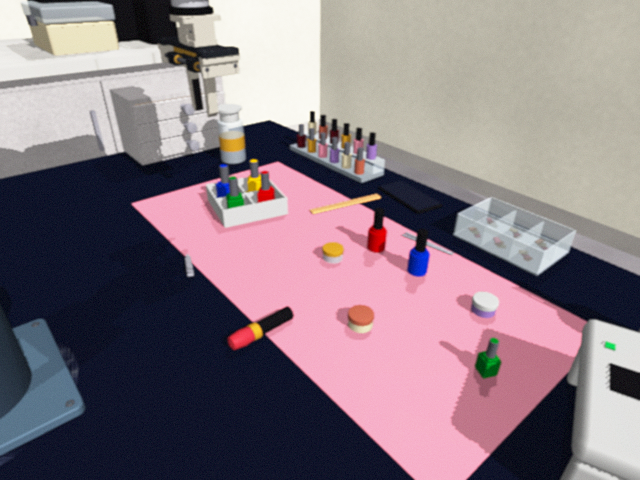

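View pics/top9.png

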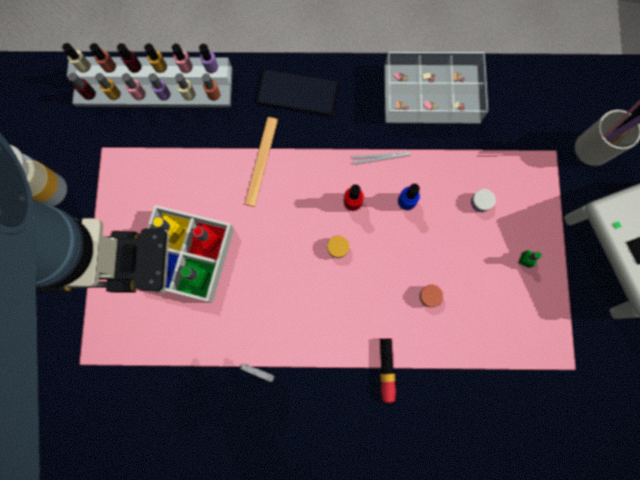

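```bash
python3 -c "
from cell import r
print(r.job_done())"
```

```text
the job is handed in; nothing more can be done
None
```

I put all four square grey-capped gel bottles into the caddy, each on the liner of its own colour, and handed the job in at about 41 s of the 102 s allowed. For green I took the larger bottle; the smaller one stays on the table.

**Placement:** the last wrist, side and top pictures show all four standing upright and released, with the gripper well above them. Each was let go within about 3 mm of the liner centre I measured from the caddy rim.

**Varnish bottles:** both still stand; their cap pixels moved by no more than 0.1 px between the first and last top views.

**What did not go as planned:**
- The first grip on red was about 7 mm off-centre, so I opened the jaws, corrected it and gripped again before lifting.
- Blue, green and yellow stopped about 1.5 mm higher than I expected, probably small slips of the cap in the grip. I took that as contact with the liner, because the force readings were too noisy to confirm it. In the wrist pictures after release, all three stand inside their compartments.

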